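Load the slide-box stacker

ROBOT

A 6-joint arm with a two-finger parallel gripper is mounted at the origin on a cart in front of the work surface, level with it; the furniture and walls round the work are solid. World frame = base frame: x ahead of the robot, y to its left, z up, the work surface at z = 0. Lengths are in m, angles in rad, forces in N, time in s.
With the tool pointing down it reaches from about 0.3 to 0.875 m from the base axis. Payload 6.4 kg.
Tool frame: the origin (TCP) lies on the centre line of the jaws, within the pads' length; the fingertips stand 22 mm ahead of it and the grasp point (between the pads) lies 3 mm ahead of it (ctrl.tip_reach is the distance from the TCP to the fingertips, in m); z points along the fingers, y is the line along which they close (so a half turn about z gives the same grasp; the last joint's range is limited). The gripper opens to 88 mm and grips with 3 to 60 N. Pads are 18 mm wide; open, the fingers measure 123 mm over their backs; the gripper's body (75 mm by 187 mm) begins 45 mm behind the grasp point.
Start: joints at [1.126, 0.181, 1.607, -0, 1.354, -0.206], TCP at [0.136, 0.559, 0.237] pointing down, gripper open.
Joint ranges: [-2.99, 2.99], [-0.89, 2.07], [0.3, 2.58], [-1.14, 4.28], [0, 2.63], [-3.12, 3.12]. Speed limits (rad/s): [2.57, 2.57, 3.01, 3.14, 3.14, 3.14].

INTERFACE

Orientations are given as a unit quaternion [w, x, y, z].
In Python, from bench import readout, optics, ctrl gives the robot as it stands.
- The arm moves only by the tool servo_tool, never from a script. Its argument "targets" is one flat list of numbers, 7 for each row, row after row: the opening, from -1 (shut) to 1 (fully open), so that 0 is half open, then the shift along the tool's x, y, z in cm, then the turn, a rotation vector about the tool's x, y, z in rad. A call has 1 to 12 rows; each row shifts and turns the commanded pose from where the row before left it, along the tool's axes as they then stand; what a row does not reach is not made up. A row lasts 1/12 s, in which the tool goes at most 41.7 mm and 7.16 degrees, less where a joint would pass 70% of its speed; a pose out of reach is approached as far as the arm can. A call with a gripper value outside its range is refused whole. The fingers move at their own pace and stop on an object; the grip force is fixed at half the most. Time passes only in rows, so rows that do not move let the fingers close. It gives the time, the measured TCP pose, the force and the opening at its end, in the units of the state.
- readout.read_state(): the state, without advancing time (a new reading comes with each control period).
- optics.capture(name): name is "side" or "top" or "wrist"; returns the picture (384x512x3 uint8, red, green, blue); there is no depth.
- optics.camera_model(name): a dict with "mtx" (3x3 intrinsics, pixels), "dist" ([k1, k2, p1, p2, k3] as OpenCV has them; the pictures are not rectified), "world_from_camera" (4x4, takes a point from camera to world coordinates); the wrist camera has in their place "T_tool_cam" (4x4, takes a point from camera to tool coordinates, whose origin is the TCP and whose axes are the flange's). Camera axes: x right, y down, z forward; pixel columns grow to the right and rows downward; lengths in m; the calibration is good to about 2 mm. A picture is of the moment at which its call begins: read the wrist's pose just before it. camera_model takes no time and is no camera call.
- ctrl.sign_off(): hands the job in, once; it reports no verdict.
The state is a dict: "time": time; "q": joint angles; "joint_velocities": joint speeds; "joint_torque": joint torques, N m; "ee_pos": TCP position; "tcp_rot": TCP orientation; "ft_force": force on the tool from outside, world axes, zero at the start; "torque": the same for the moment, N m; "opening": finger opening in m.
Only numpy, scipy, OpenCV 4.12 (cv2) and the standard library are available. Lean on these libraries where they do the work, as an engineer would, in place of code of your own. Each camera call takes 0.05 s, during which the arm holds its last target. There are 200 camera calls.

TASK

Press the release button on top of the stacker and let its loading carriage spring all the way out by itself, without touching it. Then stack all the closed slide boxes from the bench, flat and squarely one on another in a single column on the corner marks in the middle of the carriage, and finally push the loaded carriage back in by its upright push plate until the latch holds it shut. Leave the flasks and the jar standing where they are.

Things in the scene. Friction and masses are not known exactly. Their poses are not given: they have to be found in the camera images.
- dock: the stacker: a white housing fixed to the bench, 150 mm deep (x), 206 mm wide (y), roof top 160 mm above the bench. Origin on the bench, under the middle of its opening; the open front faces the dock's own -x at x = -75 mm; the housing spans y = -118 to +88 mm, the opening y = -78 to +78 mm and up to 150 mm above the bench. The carriage slides in and out along the dock's x
- button_top (a point): centre of the flat top of the round grey release button (27 mm diameter) on the stacker's roof, 174 mm above the bench when not pressed. It is pressed straight down, 8 mm travel; its spring takes about 2 N to start and 5 N at the bottom; the latch lets go at about 4 to 6 mm. It springs back up. Axes as the dock's
- carriage (a joint): how far the loading carriage is out, in m: 0 (reads up to 0.002) = shut and held by the latch, 0.155 = fully out. A spring drives it out (about 5 N when shut, 2 N when out; it takes about 1 s). It can be pushed in to about -0.005; the latch catches by itself within the last millimetre or two before 0, pushing past it needs about 10 N in all
- column_spot (a point): middle of the four corner marks on the carriage's aluminium floor, on the floor's top face, 14 mm above the bench; moves with the carriage. Axes as the dock's (x along the slide, -x outward). The floor is a flat plate, 122 mm (x) x 148 mm (y), without rims; when the carriage is out this point lies 80 mm in front of the housing's front. Under the roof there is room for a column of four boxes
- push_face (a point): point on the outer face of the carriage's black upright push plate (60 mm wide along y, 6 mm thick, top 58 mm above the bench), 36 mm above the bench, 120 mm outward of column_spot; moves with the carriage. The face looks to the dock's -x; push it toward the dock's +x. When shut it stands 45 mm in front of the housing's front
- box_1_mid (a point): centre of a closed grey slide box with a white label on its flat lid, 100 mm (its x) x 86 mm (its y) x 30 mm high, about 0.14 kg; in the middle of each long side a finger recess, 44 mm long, 9 mm deep and the full height, so that it is 68 mm across (its y) there, and is gripped there; all boxes are alike and solidly shut. Its x may point either way along the slide in the column. None if absent (three or four boxes are there)
- box_2_mid (a point): centre of a closed grey slide box with a white label on its flat lid, 100 mm (its x) x 86 mm (its y) x 30 mm high, about 0.14 kg; in the middle of each long side a finger recess, 44 mm long, 9 mm deep and the full height, so that it is 68 mm across (its y) there, and is gripped there; all boxes are alike and solidly shut. Its x may point either way along the slide in the column. None if absent (three or four boxes are there)
- box_3_mid (a point): centre of a closed grey slide box with a white label on its flat lid, 100 mm (its x) x 86 mm (its y) x 30 mm high, about 0.14 kg; in the middle of each long side a finger recess, 44 mm long, 9 mm deep and the full height, so that it is 68 mm across (its y) there, and is gripped there; all boxes are alike and solidly shut. Its x may point either way along the slide in the column. None if absent (three or four boxes are there)
- box_4_mid (a point): centre of a closed grey slide box with a white label on its flat lid, 100 mm (its x) x 86 mm (its y) x 30 mm high, about 0.14 kg; in the middle of each long side a finger recess, 44 mm long, 9 mm deep and the full height, so that it is 68 mm across (its y) there, and is gripped there; all boxes are alike and solidly shut. Its x may point either way along the slide in the column. None if absent (three or four boxes are there)
- jar: clear screw-cap jar with a blue cap, 68 mm diameter, 150 mm high, loose bystander; origin under its middle
- conical_flask: conical flask, 83 mm diameter, 138 mm high, loose bystander; origin under its middle
- grip_flask: conical flask with a red grip sleeve, 92 mm wide, 138 mm high, loose bystander; origin under its middle
There are look-alikes about, which are no part of the job. Leave any yellow look-alike of the part that bears box_4_mid alone.

How it is judged:
On the way, in this order (a step that is already met when the one before it is completed fails the run):
1. the carriage has sprung fully out and the robot is not touching it (value of joint carriage above 0.147 m and contact force between the arm and carriage below 0.5 N), for 0.2 s.
2. all boxes stand flat in one square column on the marks (horizontal distance between each of box_1_mid, box_2_mid, box_3_mid, box_4_mid and column_spot below 0.012 m and angle between the x axis of each of box_1_mid, box_2_mid, box_3_mid, box_4_mid and the x axis of column_spot, either way round below 0.12 rad and angle between each of box_1_mid, box_2_mid, box_3_mid, box_4_mid's own z axis and vertical below 0.06 rad and horizontal distance between box_1_mid and box_2_mid below 0.009 m and horizontal distance between each of box_1_mid, box_2_mid and box_3_mid below 0.009 m and horizontal distance between each of box_1_mid, box_2_mid, box_3_mid and box_4_mid below 0.009 m), for 0.2 s.
At the end, for the whole second after the job is handed in: the carriage is shut and held by the latch (joint below 6 mm); every box present lies flat (tilt under 0.06 rad), its centre within 12 mm of the middle of the marks and within 9 mm of every other box's centre seen from above, its long side within 0.12 rad of the slide direction (all of step 2 and value of joint carriage below 0.006 m); the robot touches nothing.
It fails at once if the robot touches the carriage (over 1 N) while it is between shut and open and a box is still off the carriage (value of joint carriage between 0.01 and 0.135 m and contact force between the arm and carriage above 1 N and horizontal distance between any of box_1_mid, box_2_mid, box_3_mid, box_4_mid and column_spot above 0.12 m).
It fails at once if the jar is shoved over 40 mm or knocked over (distance of jar from where it was at the start of the episode above 0.04 m or angle between jar's own z axis and vertical above 0.5 rad).
It fails at once if the conical flask is shoved over 40 mm or knocked over (distance of conical_flask from where it was at the start of the episode above 0.04 m or angle between conical_flask's own z axis and vertical above 0.5 rad).
It fails at once if the grip flask is shoved over 40 mm or knocked over (distance of grip_flask from where it was at the start of the episode above 0.04 m or angle between grip_flask's own z axis and vertical above 0.5 rad).
Of box_1, box_2, box_3, box_4 only 3 to 4 are there at a start; the rules pass over those that are not, and their reading is None.
At some moment in a run one of box_1, box_2, box_3, box_4 may be knocked a few centimetres aside while the robot is not near it.
Once in a run the grip may slacken for a moment while it holds something.
It also fails if it takes over 210 s, if anything falls off the work surface, if the arm or the gripper's body presses on something with over 40 N, if the wrist force passes 120 N, or if a joint passes its speed limit or range.

## Working session

There is one attempt and no reset: what is moved stays moved. The work goes in short steps, Python scripts to look and compute and a tool call to move; the robot and the scene stay as the last step left them, time stands still between calls to the robot, and variables do not carry over. Pictures are saved under pics/ and viewed, on a budget of 14 in all, crops included, one or two more only if the job needs it, and the job is handed in when it is done.

Besides the shell and the picture viewer there is one more tool, called after "Call:" by a JSON object that holds its "op" and its "data", one argument or row to a line. servo_tool: Moves the arm, as the interface text tells. Its arguments: {"type":"object","properties":{"targets":{"type":"array"}},"required":["targets"]}

```bash
mkdir -p pics
cat > h.py <<'E'
import numpy as np, cv2
from bench import readout, optics, ctrl
from scipy.spatial.transform import Rotation as R
def cap(n,f):
    im=optics.capture(n); cv2.imwrite('pics/'+f,im[:,:,::-1]); return im
def ray(n,px,z,st=None):
    m=optics.camera_model(n); p=cv2.undistortPoints(np.array(px,float).reshape(-1,1,2),np.array(m['mtx']),np.array(m['dist'])).reshape(-1,2)
    T=np.array(m['world_from_camera']) if n!='wrist' else toolT(st)@np.array(m['T_tool_cam'])
    d=np.c_[p,np.ones(len(p))]@T[:3,:3].T; o=T[:3,3]
    return o+d*((z-o[2])/d[:,2])[:,None]
def toolT(st):
    T=np.eye(4); w,x,y,z=st['tcp_rot']; T[:3,:3]=R.from_quat([x,y,z,w]).as_matrix(); T[:3,3]=st['ee_pos']; return T
def proj(n,P,st=None):
    m=optics.camera_model(n); T=np.array(m['world_from_camera']) if n!='wrist' else toolT(st)@np.array(m['T_tool_cam'])
    Ti=np.linalg.inv(T); rv=cv2.Rodrigues(Ti[:3,:3])[0]
    return cv2.projectPoints(np.array(P,float).reshape(-1,1,3),rv,Ti[:3,3],np.array(m['mtx']),np.array(m['dist']))[0].reshape(-1,2)
E
python3 - <<'E'
from h import *
a=cap('top','top0.png'); b=cap('side','side0.png')
s=readout.read_state(); print(s); print(toolT(s).round(3))
for n in ('top','side'): print(np.array(optics.camera_model(n)['world_from_camera']).round(3))
print(optics.camera_model('wrist'))
cv2.imwrite('pics/top0b.png',cv2.resize(a[:,:,::-1],(800,600)))
E
```

```text
{'time': 0.1, 'q': array([ 1.12570556e+00,  1.81454066e-01,  1.60786470e+00, -1.94354683e-05,
        1.35380161e+00, -2.06279325e-01]), 'joint_velocities': array([-6.90181594e-05,  9.24061444e-04, -2.58276317e-03,  9.96099893e-04,
        6.24591960e-04,  7.85046569e-04]), 'joint_torque': array([ 1.32488934e-03, -4.34823847e+01, -3.42693579e+01,  7.03130895e-02,
        3.41440982e-02, -7.38039398e-05]), 'ee_pos': array([0.13578737, 0.55825706, 0.2365283 ]), 'tcp_rot': array([-2.35413602e-04,  1.19120063e-01,  9.92879563e-01, -7.26741136e-04]), 'ft_force': array([-0.90364734, -0.80019965,  0.60804865]), 'torque': array([-0.12003804,  0.01441287, -0.02658913]), 'opening': 0.08781529918267368}
[[-0.972  0.237 -0.001  0.136]
 [ 0.237  0.972 -0.001  0.558]
 [ 0.    -0.001 -1.     0.237]
 [ 0.     0.     0.     1.   ]]
[[ 0.302 -0.749  0.589 -0.178]
 [-0.953 -0.24   0.184 -0.344]
 [ 0.004 -0.617 -0.787  1.116]
 [ 0.     0.     0.     1.   ]]
[[ 0.249 -0.534  0.808 -0.448]
 [-0.969 -0.142  0.204 -0.371]
 [ 0.005 -0.834 -0.552  0.829]
 [ 0.     0.     0.     1.   ]]
{'mtx': array([[328.05461965,   0.        , 254.07786008],
       [  0.        , 328.05461965, 196.67826976],
       [  0.        ,   0.        ,   1.        ]]), 'dist': array([-0.05813617,  0.        ,  0.        ,  0.        ,  0.        ]), 'T_tool_cam': array([[ 2.49705121e-05, -9.58318192e-01, -2.85703067e-01,
         7.40384318e-02],
       [ 9.99999986e-01, -2.29017133e-05,  1.64218189e-04,
         6.83350712e-04],
       [-1.63916368e-04, -2.85703067e-01,  9.58318178e-01,
        -1.45805638e-01],
       [ 0.00000000e+00,  0.00000000e+00,  0.00000000e+00,
         1.00000000e+00]])}
```

View pics/top0b.png

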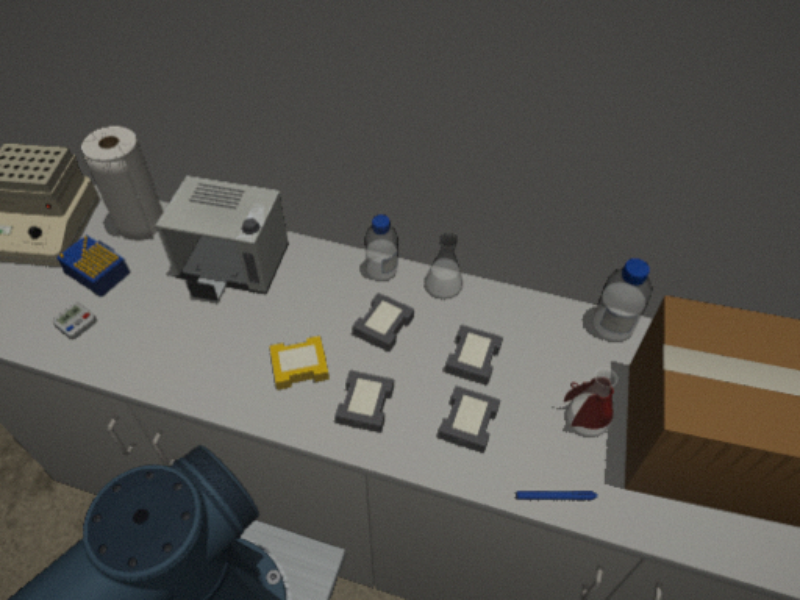

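View pics/side0.png

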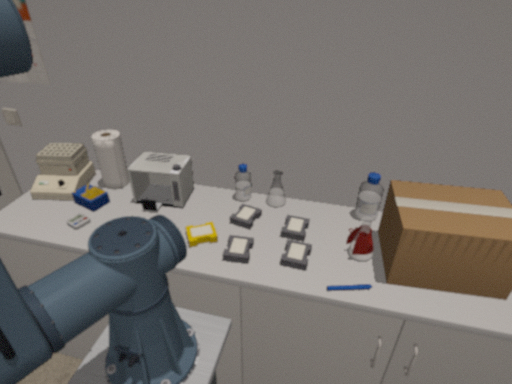

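```bash
cat >> h.py <<'E'
def warp(n,im,z,x0,x1,y0,y1,res=0.001,st=None):
    # rows: x decreasing, cols: y decreasing (robot viewpoint)
    xs=np.arange(x1,x0,-res); ys=np.arange(y1,y0,-res)
    X,Y=np.meshgrid(xs,ys,indexing='ij')
    uv=proj(n,np.c_[X.ravel(),Y.ravel(),np.full(X.size,z)],st).astype(np.float32)
    return cv2.remap(im,uv[:,0].reshape(X.shape),uv[:,1].reshape(X.shape),cv2.INTER_CUBIC)
E
python3 - <<'E'
from h import *
a=cv2.imread('pics/top0.png')
k=512/800
pts=lambda l:np.array(l)*k
print('roof',ray('top',pts([(187,178),(283,190),(237,262),(160,220)]),0.16).round(3).tolist())
print('button',ray('top',pts([(252,225)]),0.174).round(3))
print('boxes',ray('top',pts([(386,319),(474,353),(366,398),(470,417),(299,361)]),0.03).round(3).tolist())
print('jar,flask,grip,jar2 base',ray('top',pts([(381,272),(444,288),(590,424),(617,328)]),0.0).round(3).tolist())
c=cv2.cvtColor(a,cv2.COLOR_BGR2RGB)
w=warp('top',a,0.03,0.2,0.75,-0.25,0.55); w2=warp('top',a,0.16,0.4,0.8,0.3,0.7)
cv2.imwrite('pics/w1.png',w); cv2.imwrite('pics/w2.png',cv2.resize(w2,None,fx=1.5,fy=1.5))
E
```

```text
roof [[0.717, 0.387, 0.16], [0.744, 0.183, 0.16], [0.538, 0.187, 0.16], [0.591, 0.379, 0.16]]
button [[0.622 0.193 0.174]]
boxes [[0.589, -0.087, 0.03], [0.563, -0.272, 0.03], [0.407, -0.108, 0.03], [0.427, -0.297, 0.03], [0.444, 0.039, 0.03]]
jar,flask,grip,jar2 base [[0.726, -0.031, 0.0], [0.724, -0.171, 0.0], [0.496, -0.508, 0.0], [0.73, -0.531, 0.0]]
```

View pics/w1.png

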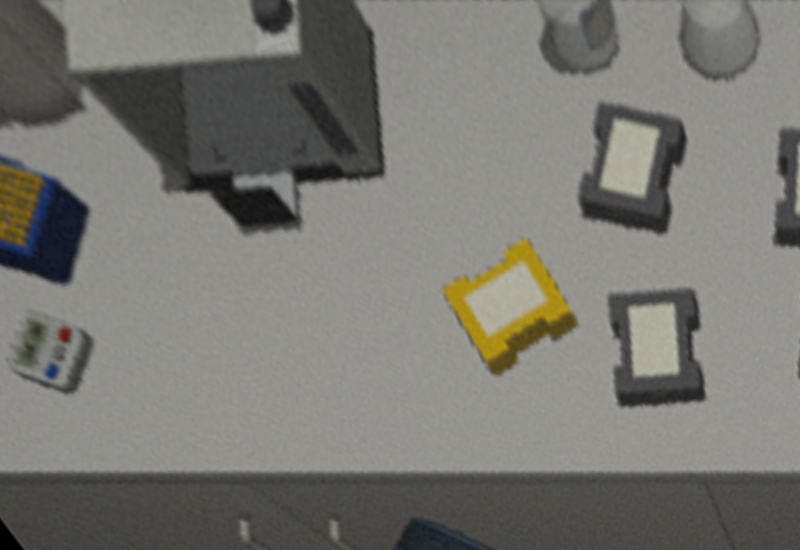

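View pics/w2.png

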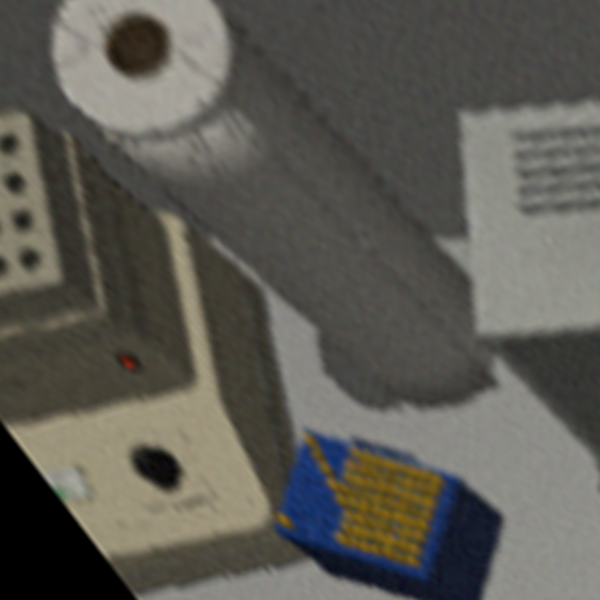

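```bash
cat > boxes.py <<'E'
from h import *
def labels(im_rgb,z,x0,x1,y0,y1,res=0.0005,n='top',st=None):
    w=warp(n,np.ascontiguousarray(im_rgb),z,x0,x1,y0,y1,res,st); hsv=cv2.cvtColor(w,cv2.COLOR_RGB2HSV)
    # dark box body (low value), label = hole in it
    v=cv2.GaussianBlur(hsv[:,:,2],(5,5),0)
    dark=(v<100).astype(np.uint8)
    cs,h=cv2.findContours(dark,cv2.RETR_CCOMP,cv2.CHAIN_APPROX_NONE)
    out=[]
    for c,hh in zip(cs,h[0]):
        if hh[3]<0: continue
        r=cv2.minAreaRect(c); a,b=sorted(r[1])
        if not(0.025<a*res<0.06 and 0.04<b*res<0.09): continue
        bp=cv2.boxPoints(r); xy=np.c_[x1-bp[:,1]*res,y1-bp[:,0]*res]
        e=max([xy[1]-xy[0],xy[2]-xy[1]],key=np.linalg.norm)
        ang=np.arctan2(e[1],e[0]); ang=(ang+np.pi/2)%np.pi-np.pi/2
        out.append((xy.mean(0).round(4).tolist(),round(ang,3),round(a*res,4),round(b*res,4)))
    return out,w
E
python3 - <<'E'
from boxes import *
a=cv2.cvtColor(cv2.imread('pics/top0.png'),cv2.COLOR_BGR2RGB)
for l in labels(a,0.03,0.3,0.7,-0.45,0.1)[0]: print(l)
w=warp('top',a,0.16,0.5,0.8,0.12,0.44,0.0005)
cv2.imwrite('pics/roof.png',w[:,:,::-1])
E
```

```text
([0.41029998660087585, -0.10360000282526016], np.float32(0.081), 0.0504, 0.0751)
([0.4325999915599823, -0.2946999967098236], np.float32(-0.051), 0.05, 0.0753)
([0.5710999965667725, -0.26989999413490295], np.float32(-0.048), 0.0502, 0.0757)
([0.5922999978065491, -0.07909999787807465], np.float32(-0.219), 0.0508, 0.0759)
```

View pics/roof.png

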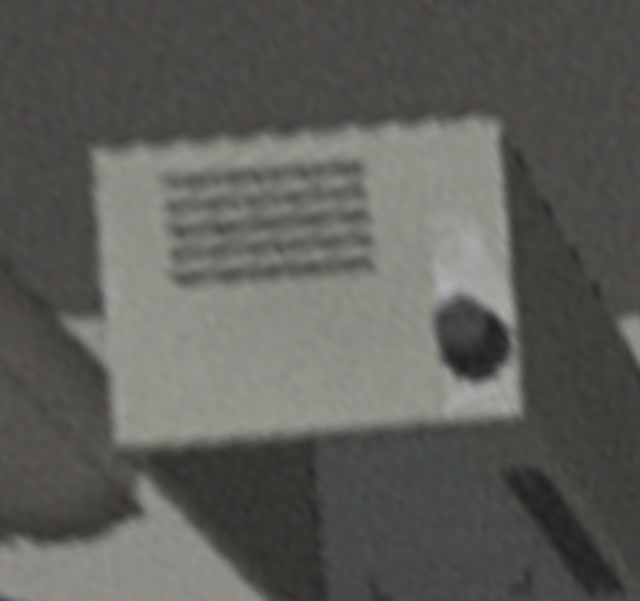

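```bash
cat > plan.py <<'E'
from h import *
def plan(x,y,z,psi,s=None):
    s=s or readout.read_state(); T=toolT(s)
    c,sn=np.cos(psi),np.sin(psi)
    G=np.array([[-c,-sn,0],[-sn,c,0],[0,0,-1.]]).T
    rv=R.from_matrix(T[:3,:3].T@G).as_rotvec()
    d=G.T@(np.array([x,y,z])-T[:3,3])*100
    print('at',T[:3,3].round(4),'yaw',round(float(np.arctan2(-T[1,0],-T[0,0])),4),'rot',rv.round(3),'then shift cm',d.round(2),'F',s['ft_force'].round(1),'open',round(s['opening'],4),'t',round(s['time'],2))
if __name__=='__main__':
    import sys; plan(*map(float,sys.argv[1:5]))
E
python3 plan.py .6256 .2004 .26 .081
```

```text
at [0.1358 0.5583 0.2365] yaw -0.2388 rot [-0.001 -0.001 -0.32 ] then shift cm [-45.93 -39.63  -2.35] F [-0.9 -0.8  0.6] open 0.0878 t 0.1
```

Call:
{"op": "servo_tool", "data": {
  "targets": [-1,0,0,-1,0,0,-0.107,-1,0,0,-1,0,0,-0.107,-1,0,0,-0.5,0,0,-0.107,-1,-2.5,-2.2,0,0,0,0,-1,-2.5,-2.2,0,0,0,0,-1,-2.5,-2.2,0,0,0,0,-1,-2.5,-2.2,0,0,0,0,-1,-2.5,-2.2,0,0,0,0,-1,-2.5,-2.2,0,0,0,0,-1,-2.5,-2.2,0,0,0,0,-1,-2.5,-2.2,0,0,0,0,-1,-2.5,-2.2,0,0,0,0]
}}

```text
time: 1.1
ee_pos: [0.3774, 0.3785, 0.262]
tcp_rot: [-0.0, -0.041, 0.999, -0.0]
ft_force: [0.6, 1.1, 0.2]
opening: 0.0101
```

Call:
{"op": "servo_tool", "data": {
  "targets": [-1,-2.5,-2.2,0,0,0,0,-1,-2.5,-2.2,0,0,0,0,-1,-2.5,-2.2,0,0,0,0,-1,-2.5,-2.2,0,0,0,0,-1,-2.5,-2.2,0,0,0,0,-1,-2.5,-2.2,0,0,0,0,-1,-2.5,-2.2,0,0,0,0,-1,-2.5,-2.2,0,0,0,0,-1,-2,-2,0,0,0,0,-1,0,0,0,0,0,0,-1,0,0,0,0,0,0]
}}

```text
time: 2.02
ee_pos: [0.6122, 0.2013, 0.2612]
tcp_rot: [-0.001, -0.04, 0.999, 0.0]
ft_force: [-0.8, 0.9, 0.7]
opening: 0.0004
```

```bash
python3 plan.py .6256 .2004 .199 .081; python3 -c "
from h import *
s=readout.read_state();print(proj('wrist',[.6256,.2004,.174],s))
cap('wrist','wb.png')"
```

```text
at [0.6122 0.2013 0.2612] yaw 0.0796 rot [ 0.    -0.002 -0.001] then shift cm [-1.33 -0.2   6.22] F [-0.8  0.9  0.7] open 0.0004 t 2.02
[[250.40865356 219.18536096]]
```

View pics/wb.png

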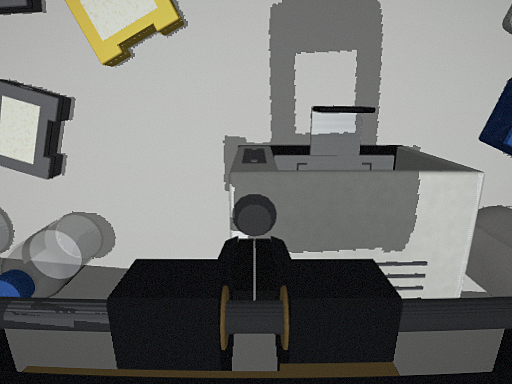

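Call:
{"op": "servo_tool", "data": {
  "targets": [-1,-1.1,0.1,2,0,0,0,-1,0,0,2,0,0,0,-1,0,0,1.5,0,0,0,-1,0,0,0.7,0,0,0,-1,0,0,0.4,0,0,0,-1,0,0,0.4,0,0,0,-1,0,0,0.2,0,0,0,-1,0,0,0,0,0,0,-1,0,0,0,0,0,0]
}}

```text
time: 2.82
ee_pos: [0.6231, 0.2047, 0.1912]
tcp_rot: [0.001, -0.041, 0.999, 0.0]
ft_force: [-0.2, -0.0, -0.0]
opening: 0.0002
```

```bash
python3 plan.py .6256 .2004 .25 .081;python3 -c "
from h import *
cap('side','s1.png')
a=cv2.imread('pics/s1.png');b=cv2.imread('pics/side0.png');print(np.abs(a.astype(int)-b)[190:230,120:165].mean())"
```

```text
at [0.6231 0.2047 0.1912] yaw 0.0824 rot [0.    0.001 0.001] then shift cm [-0.22 -0.44 -5.88] F [-0.2 -0.  -0. ] open 0.0002 t 2.82
12.176111111111112
```

Call:
{"op": "servo_tool", "data": {
  "targets": [-1,0,0,0.2,0,0,0,-1,0,0,0.2,0,0,0,-1,0,0,0,0,0,0,-1,0,0,0,0,0,0]
}}

```text
time: 3.2
ee_pos: [0.6226, 0.2044, 0.1861]
tcp_rot: [-0.0, -0.041, 0.999, -0.0]
ft_force: [0.9, -0.6, 0.3]
opening: 0.0006
```

```bash
python3 -c "
from h import *
print(ctrl.tip_reach)
a=cap('wrist','w3.png')
t=cap('top','t3.png')
cv2.imwrite('pics/c3.png',np.hstack([a[:,:,::-1],cv2.resize(t[90:230,80:240,::-1],None,fx=1.8,fy=2.7429)[:384]]))"
```

```text
0.022
```

View pics/c3.png

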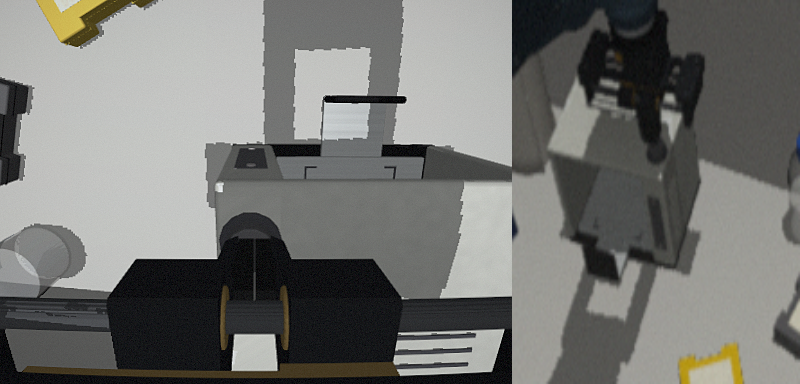

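```bash
python3 -c "
from h import *
s=readout.read_state();print(s['ee_pos'],s['ft_force'])
p=s['ee_pos']-[0,0,.022]
for d in ([0,0,0],[-.009,0,0],[.009,0,0]): print(proj('wrist',p+np.array(d),s), proj('top',p+np.array(d)))
print('button rays wrist',ray('wrist',[[250,235-8]],.174,s))
a=cv2.imread('pics/w3.png')[190:290,180:320];b=cv2.imread('pics/t3.png')[105:165,110:170]
cv2.imwrite('pics/c4.png',np.hstack([cv2.resize(a,(560,400)),cv2.resize(b,(240,400))]))"
```

```text
[0.62274538 0.20445583 0.18631334] [ 0.86450165 -0.71039172 -0.26328588]
[[252.65463413 237.72151446]] [[158.51930537 145.30938374]]
[[253.98521314 222.61255047]] [[157.23596974 147.35947285]]
[[251.36308018 252.38136798]] [[159.7924799  143.27572161]]
button rays wrist [[0.61260509 0.20229526 0.174     ]]
```

View pics/c4.png

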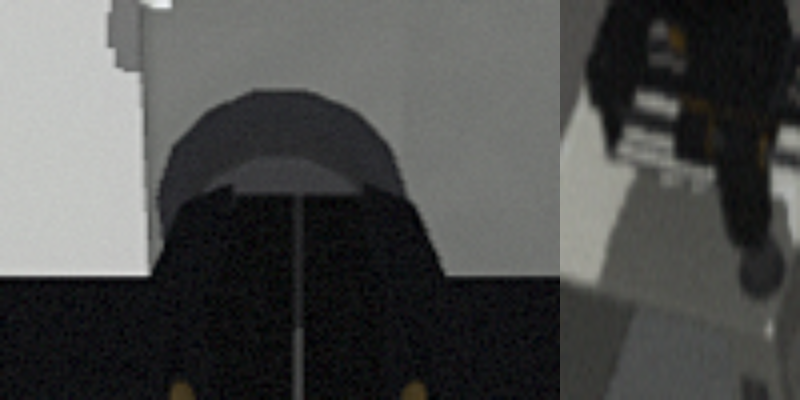

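Call:
{"op": "servo_tool", "data": {
  "targets": [-1,0,0,0.1,0,0,0,-1,0,0,0.1,0,0,0,-1,0,0,0,0,0,0]
}}

```text
time: 3.55
ee_pos: [0.6226, 0.2044, 0.184]
tcp_rot: [-0.0, -0.041, 0.999, -0.0]
ft_force: [-0.3, -0.2, -0.7]
opening: 0.0005
```

```bash
python3 -c "
from h import *
s=readout.read_state();print(s['ee_pos'],s['ft_force'],s['torque'],s['joint_torque'].round(2))
a=cap('wrist','w5.png');b=cv2.imread('pics/w3.png')
m=np.abs(a[:,:,::-1].astype(int)-b).max(2); ys,xs=np.where(m[:240]>40);print(len(ys))
cv2.imwrite('pics/c5.png',cv2.resize(np.hstack([a[60:290,180:440,::-1],b[60:290,180:440]]),(800,354)))"
```

```text
[0.62260893 0.20443539 0.18401331] [-0.26889961 -0.2252019  -0.68169708] [0.07070332 0.02657146 0.0319887 ] [-1.000e-02 -5.363e+01 -3.364e+01 -1.000e-02  4.000e-02 -0.000e+00]
1797
```

View pics/c5.png

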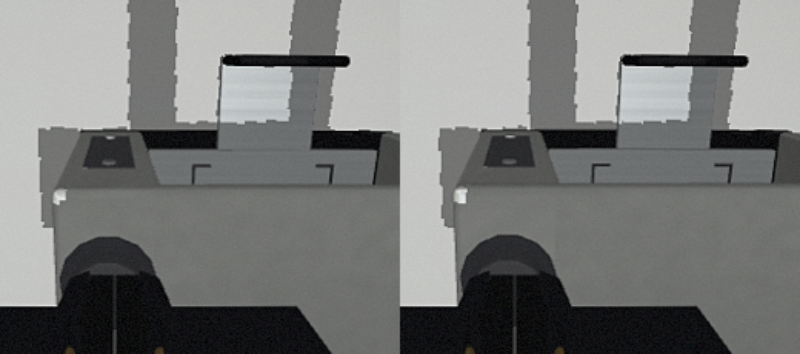

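```bash
python3 -c "
from h import *
s=readout.read_state()
T=toolT(s)@np.array(optics.camera_model('wrist')['T_tool_cam']);print(T[:3,3])
for z in (.16,.166,.174): print(z,ray('wrist',[[250,212.5],[250,229.5],[250,181],[180+60/400*260,181]],z,s).round(4).tolist())
print(proj('wrist',[s['ee_pos']-[0,0,.022]],s))
b=cv2.imread('pics/t3.png'); 
for z in (.16,.174): print(z, ray('top',[[110+200/4,105+ (270/400*60)]],z))
"
```

```text
[0.54905211 0.19917278 0.32995899]
0.16 [[0.6087, 0.2018, 0.16], [0.6187, 0.2026, 0.16], [0.591, 0.2004, 0.16], [0.5923, 0.184, 0.16]]
0.166 [[0.6066, 0.2017, 0.166], [0.6163, 0.2025, 0.166], [0.5895, 0.2004, 0.166], [0.5908, 0.1845, 0.166]]
0.174 [[0.6038, 0.2016, 0.174], [0.613, 0.2023, 0.174], [0.5875, 0.2003, 0.174], [0.5888, 0.1852, 0.174]]
[[252.65592282 237.73206461]]
0.16 [[0.62700849 0.202316   0.16      ]]
0.174 [[0.61522752 0.19432133 0.174     ]]
```

Call:
{"op": "servo_tool", "data": {
  "targets": [-1,0,0,0.1,0,0,0,-1,0,0,0.1,0,0,0,-1,0,0,0.1,0,0,0,-1,0,0,0.1,0,0,0,-1,0,0,0.1,0,0,0,-1,0,0,0,0,0,0]
}}

```text
time: 4.1
ee_pos: [0.6226, 0.2044, 0.179]
tcp_rot: [-0.0, -0.041, 0.999, -0.0]
ft_force: [0.2, -0.4, -0.4]
opening: 0.0004
```

Call:
{"op": "servo_tool", "data": {
  "targets": [-1,0,0,0.1,0,0,0,-1,0,0,0.1,0,0,0,-1,0,0,0.1,0,0,0,-1,0,0,0.1,0,0,0,-1,0,0,0,0,0,0]
}}

```text
time: 4.52
ee_pos: [0.6226, 0.2045, 0.175]
tcp_rot: [-0.0, -0.041, 0.999, -0.0]
ft_force: [0.0, -0.1, -0.9]
opening: 0.0004
```

Call:
{"op": "servo_tool", "data": {
  "targets": [-1,0,0,0.1,0,0,0,-1,0,0,0.1,0,0,0,-1,0,0,0.1,0,0,0,-1,0,0,0,0,0,0]
}}

```text
time: 4.85
ee_pos: [0.6228, 0.2045, 0.1727]
tcp_rot: [0.0, -0.041, 0.999, -0.0]
ft_force: [-1.7, -1.0, 1.4]
opening: 0.0003
```

```bash
python3 -c "
from h import *
s=readout.read_state();print(s['ee_pos'],s['ft_force'],s['joint_torque'].round(2))
a=cap('wrist','w6.png');b=cap('top','t6.png');c=cap('side','s6.png')
f=lambda i:cv2.resize(i[:,:,::-1],(266,400),interpolation=cv2.INTER_CUBIC)
cv2.imwrite('pics/c6.png',np.hstack([f(a[180:300,200:280]),f(b[100:166,120:164]),f(c[130:196,140:184])]))"
```

```text
[0.62281661 0.20447827 0.1726825 ] [-1.68602527 -1.00208989  1.44254774] [-9.000e-02 -5.198e+01 -3.244e+01  2.000e-02 -2.900e-01 -0.000e+00]
```

View pics/c6.png

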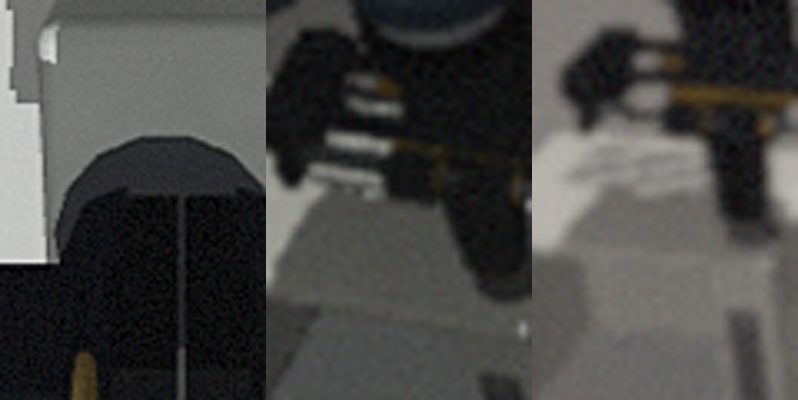

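Call:
{"op": "servo_tool", "data": {
  "targets": [-1,0,0,0.1,0,0,0,-1,0,0,0.1,0,0,0,-1,0,0,0.1,0,0,0,-1,0,0,0,0,0,0]
}}

```text
time: 5.33
ee_pos: [0.6228, 0.2045, 0.1691]
tcp_rot: [0.0, -0.041, 0.999, 0.0]
ft_force: [0.0, -0.1, 2.2]
opening: 0.0004
```

```bash
python3 -c "
from h import *
a=cap('wrist','w7.png');b=cv2.imread('pics/w6.png')
m=np.abs(a[:,:,::-1].astype(int)-b).max(2)[:170]; print((m>40).sum())
s=readout.read_state();print(s['ee_pos'],s['ft_force'])"
```

```text
2470
[0.62278155 0.20445347 0.16910628] [-0.91461793 -0.24723545  2.33983627]
```

Call:
{"op": "servo_tool", "data": {
  "targets": [-1,0,0,0.1,0,0,0,-1,0,0,0.1,0,0,0,-1,0,0,0.1,0,0,0,-1,0,0,0,0,0,0,-1,0,0,0,0,0,0,-1,0,0,0,0,0,0,-1,0,0,0,0,0,0,-1,0,0,0,0,0,0]
}}

```text
time: 6.05
ee_pos: [0.6227, 0.2045, 0.1664]
tcp_rot: [0.0, -0.041, 0.999, 0.0]
ft_force: [-1.6, -0.1, 3.9]
opening: 0.0006
```

```bash
python3 -c "
from h import *
a=cap('wrist','w8.png');b=cv2.imread('pics/w7.png')
m=np.abs(a[:,:,::-1].astype(int)-b).max(2)[:170]; print((m>40).sum())
s=readout.read_state();print(s['ee_pos'],s['ft_force'])"
```

```text
6261
[0.62269178 0.20447259 0.1663692 ] [-2.42161529 -0.28046313  4.86355293]
```

Call:
{"op": "servo_tool", "data": {
  "targets": [-1,0,0,-2,0,0,0,-1,0,0,-3,0,0,0,-1,0,0,-3,0,0,0,-1,0,0,-2,0,0,0,1,3,-2,0,0,0,0,1,3,-2,0,0,0,0,1,3,-2,0,0,0,0,1,0,0,0,0,0,0]
}}

```text
time: 6.77
ee_pos: [0.5329, 0.135, 0.2642]
tcp_rot: [-0.003, -0.041, 0.999, -0.001]
ft_force: [-0.0, -0.4, 0.0]
opening: 0.0248
```

Run:
```python
from boxes import *
s=readout.read_state(); t=cap('top','t9.png')
print([l for l in labels(t,.03,.3,.7,-.45,.1)[0]])
w=warp('top',t,0.014,0.3,0.6,0.12,0.45,0.0005)
cv2.imwrite('pics/car.png',w[:,:,::-1])
from plan import plan; plan(.4103,-.1036,.15,.081)
```

```text
[([0.41019999980926514, -0.10350000113248825], np.float32(0.08), 0.0515, 0.0768), ([0.4325999915599823, -0.2946999967098236], np.float32(-0.051), 0.0511, 0.0765), ([0.5710999965667725, -0.26969999074935913], np.float32(-0.043), 0.0513, 0.0775), ([0.5922999978065491, -0.07909999787807465], np.float32(-0.221), 0.0523, 0.0773)]
at [0.5356 0.136  0.2653] yaw 0.0804 rot [-0.    -0.002 -0.001] then shift cm [ 14.43 -22.87  11.53] F [0.1 0.4 0.3] open 0.0293 t 6.82
```

View pics/car.png

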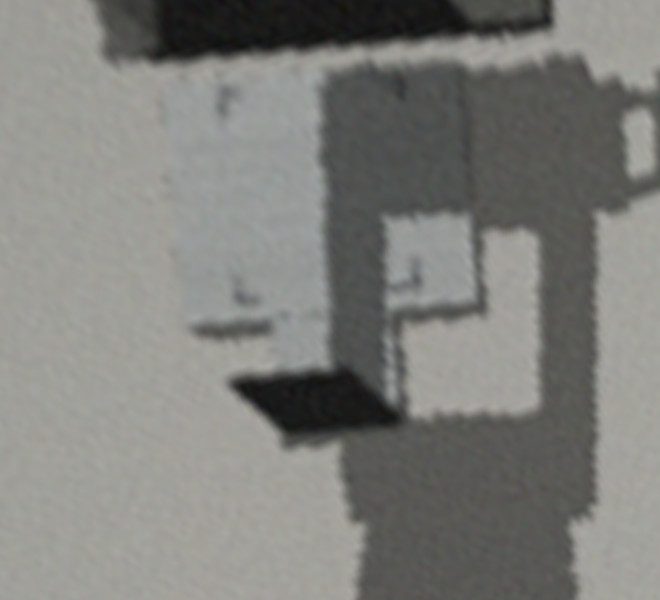

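Call:
{"op": "servo_tool", "data": {
  "targets": [1,1.8,-2.85,0.8,0,0,0,1,1.8,-2.85,0.8,0,0,0,1,1.8,-2.85,0.8,0,0,0,1,1.8,-2.85,0.8,0,0,0,1,1.8,-2.85,0.8,0,0,0,1,1.8,-2.85,0.8,0,0,0,1,1.8,-2.85,0.8,0,0,0,1,1.8,-2.85,0.8,0,0,0,1,0,0,0,0,0,0,1,0,0,0,0,0,0]
}}

```text
time: 7.65
ee_pos: [0.4134, -0.1031, 0.2022]
tcp_rot: [0.0, -0.039, 0.999, 0.0]
ft_force: [-0.0, -0.1, -0.3]
opening: 0.0881
```

```bash
cat > wl.py <<'E'
from boxes import *
from plan import plan
import sys
def wl(z,x,y,name,r=.12):
    s=readout.read_state(); im=cap('wrist',name)
    for l in labels(im,z,x-r,x+r,y-r,y+r,n='wrist',st=s)[0]: print(l)
if __name__=='__main__':
    a=list(map(float,sys.argv[1:4])); wl(a[0],a[1],a[2],sys.argv[4]); plan(a[1],a[2],*map(float,sys.argv[5:7]))
E
python3 wl.py .03 .41 -.1035 wA.png .03 .081
```

```text
([0.4092999994754791, -0.10320000350475311], np.float32(0.076), 0.0477, 0.0722)
at [ 0.414  -0.1022  0.2025] yaw 0.0802 rot [ 0.     0.001 -0.001] then shift cm [ 0.41 -0.09 17.25] F [-0.6  0.1 -0.1] open 0.0883 t 7.7
```

Call:
{"op": "servo_tool", "data": {
  "targets": [1,0.45,-0.1,3,0,0,0,1,0,0,3,0,0,0,1,0,0,3,0,0,0,1,0,0,3,0,0,0,1,0,0,2,0,0,0,1,0,0,1.5,0,0,0,1,0,0,1,0,0,0,1,0,0,0.5,0,0,0,1,0,0,0,0,0,0]
}}

```text
time: 8.45
ee_pos: [0.4091, -0.1019, 0.0315]
tcp_rot: [-0.001, -0.042, 0.999, 0.0]
ft_force: [-0.6, 1.0, -0.1]
opening: 0.0882
```

Call:
{"op": "servo_tool", "data": {
  "targets": [1,0,0,0.2,0,0,0,1,0,0,0.2,0,0,0,1,0,0,0,0,0,0]
}}

```text
time: 8.7
ee_pos: [0.4094, -0.1032, 0.0287]
tcp_rot: [0.001, -0.041, 0.999, -0.0]
ft_force: [0.6, 0.2, 0.0]
opening: 0.088
```

Call:
{"op": "servo_tool", "data": {
  "targets": [1,0,0,0.2,0,0,0,1,0,0,0.2,0,0,0,1,0,0,0.1,0,0,0,1,0,0,0,0,0,0]
}}

```text
time: 9.03
ee_pos: [0.4086, -0.1032, 0.0232]
tcp_rot: [-0.0, -0.041, 0.999, 0.0]
ft_force: [0.1, 0.8, 0.3]
opening: 0.0881
```

Call:
{"op": "servo_tool", "data": {
  "targets": [1,0,0,0.1,0,0,0,1,0,0,0.1,0,0,0,1,0,0,0,0,0,0]
}}

```text
time: 9.28
ee_pos: [0.4086, -0.1031, 0.0212]
tcp_rot: [-0.0, -0.041, 0.999, 0.0]
ft_force: [0.1, 0.4, 0.1]
opening: 0.0883
```

Call:
{"op": "servo_tool", "data": {
  "targets": [1,0,0,0.1,0,0,0,1,0,0,0.1,0,0,0,1,0,0,0.1,0,0,0,1,0,0,0.1,0,0,0,1,0,0,0,0,0,0]
}}

```text
time: 9.7
ee_pos: [0.4086, -0.1031, 0.0171]
tcp_rot: [-0.0, -0.041, 0.999, 0.0]
ft_force: [-0.4, 0.2, 0.6]
opening: 0.0884
```

Call:
{"op": "servo_tool", "data": {
  "targets": [1,0,0,0.1,0,0,0,1,0,0,0.1,0,0,0,1,0,0,0.1,0,0,0,1,0,0,0.1,0,0,0,1,0,0,0,0,0,0]
}}

```text
time: 10.12
ee_pos: [0.4086, -0.1031, 0.0131]
tcp_rot: [-0.0, -0.041, 0.999, 0.0]
ft_force: [-0.7, -0.0, 0.3]
opening: 0.088
```

Call:
{"op": "servo_tool", "data": {
  "targets": [1,0,0,0.2,0,0,0,1,0,0,0.2,0,0,0,1,0,0,0.1,0,0,0,1,0,0,0,0,0,0]
}}

```text
time: 10.45
ee_pos: [0.4085, -0.103, 0.008]
tcp_rot: [-0.0, -0.041, 0.999, 0.0]
ft_force: [-1.0, -0.0, 0.9]
opening: 0.0878
```

Call:
{"op": "servo_tool", "data": {
  "targets": [-1,0,0,0,0,0,0,-1,0,0,0,0,0,0,-1,0,0,0,0,0,0,-1,0,0,0,0,0,0,-1,0,0,0,0,0,0,-1,0,0,0,0,0,0,-1,0,0,0,0,0,0,-1,0,0,0,0,0,0]
}}

```text
time: 11.12
ee_pos: [0.4088, -0.1032, 0.0084]
tcp_rot: [0.0, -0.041, 0.999, -0.0]
ft_force: [1.9, 0.9, 0.4]
opening: 0.068
```

Call:
{"op": "servo_tool", "data": {
  "targets": [-1,0,0,-1,0,0,0,-1,0,0,-2.5,0,0,0,-1,0,0,-3.5,0,0,0,-1,0,0,-3.5,0,0,0,-1,0,0,-0.5,0,0,0,-1,0,0,0,0,0,0]
}}

```text
time: 11.62
ee_pos: [0.4106, -0.1041, 0.1212]
tcp_rot: [0.003, -0.041, 0.999, -0.002]
ft_force: [-0.4, -0.5, -1.2]
opening: 0.0676
```

Call:
{"op": "servo_tool", "data": {
  "targets": [-1,-1.05,3.2,0,0,0,0,-1,-1.05,3.2,0,0,0,0,-1,-1.05,3.2,0,0,0,0,-1,-1.05,3.2,0,0,0,0,-1,-1.05,3.2,0,0,0,0,-1,-1.05,3.2,0,0,0,0,-1,-1.05,3.2,0,0,0,0,-1,-1.05,3.2,0,0,0,0,-1,-1.05,3.2,0,0,0,0,-1,-1.05,3.2,0,0,0,0,-1,-1.05,3.2,0,0,0,0,-1,-1,3.1,0,0,0,0]
}}

```text
time: 12.62
ee_pos: [0.501, 0.2903, 0.1159]
tcp_rot: [-0.002, -0.041, 0.999, -0.001]
ft_force: [0.2, -0.1, -2.0]
opening: 0.0677
```

Call:
{"op": "servo_tool", "data": {
  "targets": [-1,0,0,0,0,0,0,-1,0,0,0,0,0,0]
}}

```text
time: 12.78
ee_pos: [0.5008, 0.2898, 0.1159]
tcp_rot: [-0.002, -0.042, 0.999, -0.001]
ft_force: [0.0, -0.3, -0.5]
opening: 0.0679
```

Run:
```python
from boxes import *
from plan import plan
plan(.5026,.2891,.023,.08)
s=readout.read_state(); z=s['ee_pos'][2]-.008+.03
t=cap('top','tA.png')
for zz in (z,): print('held',z,labels(t,zz,.4,.6,.18,.4)[0])
print(labels(t,.03,.3,.7,-.45,.1)[0])
```

```text
at [0.5008 0.2898 0.1159] yaw 0.0849 rot [-0.001 -0.004  0.005] then shift cm [-0.17 -0.08  9.29] F [ 0.  -0.3 -0.5] open 0.0679 t 12.78
held 0.13786389908065225 []
[([0.4325999915599823, -0.29490000009536743], np.float32(-0.052), 0.0505, 0.0763), ([0.5710999965667725, -0.26980000734329224], np.float32(-0.049), 0.0508, 0.0767), ([0.592199981212616, -0.07919999957084656], np.float32(-0.217), 0.0518, 0.0769)]
```

Call:
{"op": "servo_tool", "data": {
  "targets": [-1,-0.17,-0.08,2.5,0,0,0.005,-1,0,0,2.5,0,0,0,-1,0,0,2,0,0,0,-1,0,0,1,0,0,0,-1,0,0,0.5,0,0,0,-1,0,0,0.4,0,0,0,-1,0,0,0.1,0,0,0,-1,0,0,0,0,0,0,-1,0,0,0,0,0,0]
}}

```text
time: 13.58
ee_pos: [0.505, 0.2884, 0.0294]
tcp_rot: [0.001, -0.039, 0.999, 0.0]
ft_force: [1.1, -0.1, -0.9]
opening: 0.0675
```

Call:
{"op": "servo_tool", "data": {
  "targets": [-1,0.2,0.05,0.2,0,0,0,-1,0,0,0.2,0,0,0,-1,0,0,0.1,0,0,0,-1,0,0,0.1,0,0,0,-1,0,0,0,0,0,0]
}}

```text
time: 14.0
ee_pos: [0.5022, 0.2887, 0.0224]
tcp_rot: [0.0, -0.039, 0.999, 0.0]
ft_force: [-0.1, -0.8, -1.7]
opening: 0.0678
```

Hold at the floor and check force before release.

Call:
{"op": "servo_tool", "data": {
  "targets": [-1,0,0,0.1,0,0,0,-1,0,0,0,0,0,0]
}}

```text
time: 14.17
ee_pos: [0.5029, 0.2887, 0.0223]
tcp_rot: [0.001, -0.039, 0.999, 0.0]
ft_force: [-2.5, -1.4, 5.8]
opening: 0.0674
```

Call:
{"op": "servo_tool", "data": {
  "targets": [1,0,0,0,0,0,0,1,0,0,0,0,0,0,1,0,0,0,0,0,0,1,0,0,0,0,0,0,1,0,0,0,0,0,0,1,0,0,-2,0,0,0,1,0,0,-3,0,0,0,1,0,0,-3,0,0,0,1,0,0,-2,0,0,0,1,3,-2,0,0,0,0.03,1,2.5,-3,0,0,0,0.05,1,1.5,-3,0,0,0,0.05]
}}

```text
time: 15.17
ee_pos: [0.433, 0.2048, 0.1212]
tcp_rot: [-0.0, 0.026, 1.0, -0.0]
ft_force: [0.1, -0.3, 0.3]
opening: 0.0879
```

Call:
{"op": "servo_tool", "data": {
  "targets": [1,1.3,-3.2,0.5,0,0,0,1,1.3,-3.2,0.5,0,0,0,1,1,-3.2,0.5,0,0,0,1,0,-3.2,0.5,0,0,0,1,0,0,0,0,0,0]
}}

```text
time: 15.58
ee_pos: [0.3913, 0.0756, 0.1006]
tcp_rot: [-0.0, 0.028, 1.0, -0.001]
ft_force: [0.1, -0.5, 0.3]
opening: 0.0881
```

Run:
```python
from boxes import *
from plan import plan
t=cap('top','tB.png')
print('placed',labels(t,.044,.4,.6,.18,.4)[0])
print(labels(t,.03,.3,.7,-.45,.1)[0])
plan(.4326,-.2947,.15,-.05)
```

```text
placed [([0.4794999957084656, 0.287200003862381], np.float32(-1.499), 0.0283, 0.0505)]
[([0.4325000047683716, -0.2948000133037567], np.float32(-0.055), 0.0514, 0.0765), ([0.5710999965667725, -0.26969999074935913], np.float32(-0.048), 0.0516, 0.0776), ([0.592199981212616, -0.07909999787807465], np.float32(-0.223), 0.0523, 0.0775)]
at [0.3921 0.0773 0.1012] yaw -0.0577 rot [-0.    -0.    -0.008] then shift cm [ -5.9  -36.95  -4.88] F [0.1 0.2 0.5] open 0.0885 t 15.63
```

Run:
```python
import boxes
from boxes import *
src=open('boxes.py').read()
t=cv2.cvtColor(cv2.imread('pics/tB.png'),cv2.COLOR_BGR2RGB)
for th in (50,60,70,80,90):
    ns={}; exec(src.replace('v<100','v<%d'%th),ns)
    print(th,ns['labels'](t,.044,.4,.6,.18,.4)[0])
w=warp('top',t,.044,.42,.58,.2,.38,.0005)
cv2.imwrite('pics/pB.png',cv2.resize(w[:,:,::-1],None,fx=2,fy=2))
```

```text
50 []
60 []
70 []
80 [([0.4788999855518341, 0.28769999742507935], np.float32(-1.515), 0.0327, 0.0527)]
90 [([0.47929999232292175, 0.2874000072479248], np.float32(-1.504), 0.0298, 0.0513)]
```

View pics/pB.png

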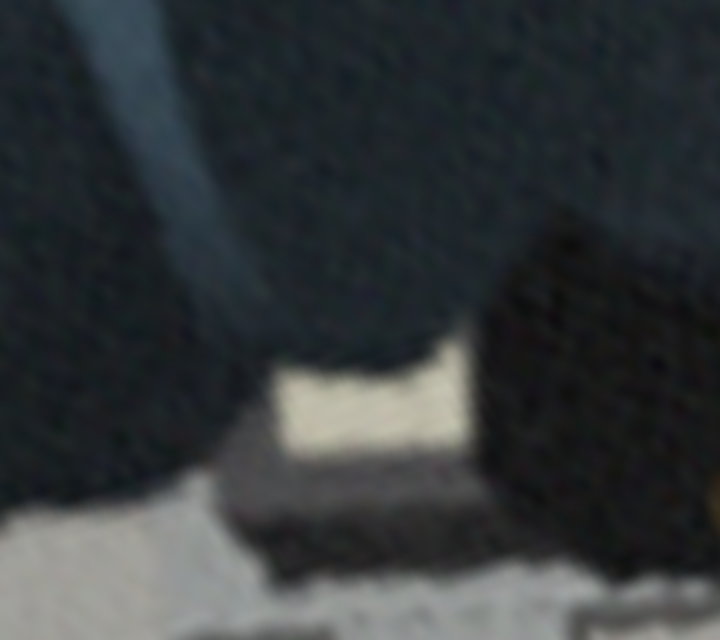

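Call:
{"op": "servo_tool", "data": {
  "targets": [1,-0.49,-3.08,0,0,0,-0.004,1,-0.49,-3.08,0,0,0,-0.004,1,-0.49,-3.08,0,0,0,0,1,-0.49,-3.08,0,0,0,0,1,-0.49,-3.08,0,0,0,0,1,-0.49,-3.08,0,0,0,0,1,-0.49,-3.08,0,0,0,0,1,-0.49,-3.08,0,0,0,0,1,-0.49,-3.08,0,0,0,0,1,-0.49,-3.08,0,0,0,0,1,-0.49,-3.08,0,0,0,0,1,-0.49,-3.08,0,0,0,0]
}}

```text
time: 16.63
ee_pos: [0.4354, -0.2934, 0.1014]
tcp_rot: [0.0, 0.022, 1.0, 0.0]
ft_force: [1.0, -0.1, -0.6]
opening: 0.0881
```

Call:
{"op": "servo_tool", "data": {
  "targets": [1,0,0,0,0,0,0,1,0,0,0,0,0,0]
}}

```text
time: 16.8
ee_pos: [0.4352, -0.2932, 0.1013]
tcp_rot: [0.0, 0.023, 1.0, 0.0]
ft_force: [0.1, -0.6, -0.9]
opening: 0.0883
```

Run:
```python
from boxes import *
from plan import plan
s=readout.read_state(); im=cap('wrist','wB.png'); print(labels(im,.03,.33,.53,-.4,-.2,n='wrist',st=s)[0])
t=cap('top','tC.png')
print('placed',labels(t,.044,.4,.6,.18,.4)[0])
print(labels(t,.03,.3,.7,-.45,.1)[0])
plan(.4325,-.2948,.008,-.052)
```

```text
[]
placed [([0.5029000043869019, 0.2879999876022339], np.float32(0.064), 0.055, 0.081)]
[([0.42879998683929443, -0.3003000020980835], np.float32(-0.048), 0.0575, 0.0866), ([0.5787000060081482, -0.07639999687671661], np.float32(-0.217), 0.0548, 0.059)]
at [ 0.4345 -0.2911  0.1009] yaw -0.044 rot [ 0.001 -0.001  0.008] then shift cm [ 0.18 -0.38  9.29] F [-0.9 -0.3  0. ] open 0.0878 t 16.9
```

Call:
{"op": "servo_tool", "data": {
  "targets": [1,0.25,-0.2,2,0,0,0.006,1,0,0,2,0,0,0,1,0,0,2,0,0,0,1,0,0,1.5,0,0,0,1,0,0,1,0,0,0,1,0,0,0.5,0,0,0,1,0,0,0.3,0,0,0,1,0,0,0,0,0,0]
}}

```text
time: 17.57
ee_pos: [0.4319, -0.294, 0.0083]
tcp_rot: [-0.0, 0.025, 1.0, 0.0]
ft_force: [0.0, -1.4, 0.5]
opening: 0.0883
```

Call:
{"op": "servo_tool", "data": {
  "targets": [-1,0,0,0,0,0,0,-1,0,0,0,0,0,0,-1,0,0,0,0,0,0,-1,0,0,0,0,0,0,-1,0,0,0,0,0,0,-1,0,0,0,0,0,0,-1,0,0,0,0,0,0,-1,0,0,0,0,0,0]
}}

```text
time: 18.23
ee_pos: [0.432, -0.2949, 0.009]
tcp_rot: [0.0, 0.025, 1.0, -0.0]
ft_force: [-0.7, 1.4, 5.8]
opening: 0.0676
```

Call:
{"op": "servo_tool", "data": {
  "targets": [-1,0,0,-1,0,0,0,-1,0,0,-2.5,0,0,0,-1,0,0,-3.5,0,0,0,-1,0,0,-3.5,0,0,0,-1,0,0,-2.5,0,0,0,-1,0,0,0,0,0,0,-1,0,0,0,0,0,0]
}}

```text
time: 18.82
ee_pos: [0.4323, -0.2952, 0.1401]
tcp_rot: [0.001, 0.025, 1.0, -0.001]
ft_force: [-1.0, 0.7, -2.3]
opening: 0.068
```

```bash
python3 plan.py .503 .289 .15 .075
```

```text
at [ 0.4323 -0.2952  0.1401] yaw -0.0508 rot [-0.003  0.002 -0.126] then shift cm [-11.43  57.73  -0.99] F [-1.   0.7 -2.3] open 0.068 t 18.82
```

Call:
{"op": "servo_tool", "data": {
  "targets": [-1,0,0,0,0,0,-0.06,-1,0,0,0,0,0,-0.063,-1,-0.65,3.2,0,0,0,0,-1,-0.65,3.2,0,0,0,0,-1,-0.65,3.2,0,0,0,0,-1,-0.65,3.2,0,0,0,0,-1,-0.65,3.2,0,0,0,0,-1,-0.65,3.2,0,0,0,0,-1,-0.65,3.2,0,0,0,0,-1,-0.65,3.2,0,0,0,0,-1,-0.65,3.2,0,0,0,0,-1,-0.65,3.2,0,0,0,0]
}}

```text
time: 19.82
ee_pos: [0.4716, 0.0312, 0.1363]
tcp_rot: [-0.002, -0.036, 0.999, 0.0]
ft_force: [0.5, -0.5, -1.0]
opening: 0.0679
```

Call:
{"op": "servo_tool", "data": {
  "targets": [-1,-0.65,3.2,0,0,0,0,-1,-0.65,3.2,0,0,0,0,-1,-0.65,3.2,0,0,0,0,-1,-0.65,3.2,0,0,0,0,-1,-0.65,3.2,0,0,0,0,-1,-0.65,3.2,0,0,0,0,-1,-0.65,3.2,0,0,0,0,-1,-0.65,3.2,0,0,0,0,-1,0,0,0,0,0,0,-1,0,0,0,0,0,0]
}}

```text
time: 20.65
ee_pos: [0.505, 0.2892, 0.1358]
tcp_rot: [-0.002, -0.038, 0.999, -0.001]
ft_force: [-0.2, 0.3, -1.3]
opening: 0.0676
```

```bash
python3 plan.py .5025 .2886 .054 .072
```

```text
at [0.505  0.2892 0.1358] yaw 0.0751 rot [-0.001 -0.004  0.003] then shift cm [ 0.26 -0.04  8.18] F [-0.2  0.3 -1.3] open 0.0676 t 20.65
```

Call:
{"op": "servo_tool", "data": {
  "targets": [-1,0.3,0,2.5,0,0,0.003,-1,0,0,2.5,0,0,0,-1,0,0,1.5,0,0,0,-1,0,0,0.7,0,0,0,-1,0,0,0.2,0,0,0,-1,0,0,0,0,0,0,-1,0,0,0,0,0,0]
}}

```text
time: 21.23
ee_pos: [0.5045, 0.2879, 0.0651]
tcp_rot: [0.001, -0.034, 0.999, 0.0]
ft_force: [0.2, -1.0, -0.8]
opening: 0.0679
```

```bash
python3 plan.py .5025 .2886 .053 .072
```

```text
at [0.5045 0.2879 0.0651] yaw 0.0685 rot [ 0.     0.001 -0.003] then shift cm [0.19 0.09 1.21] F [ 0.2 -1.  -0.8] open 0.0679 t 21.23
```

Call:
{"op": "servo_tool", "data": {
  "targets": [-1,0.15,0.05,0.4,0,0,-0.003,-1,0,0,0.3,0,0,0,-1,0,0,0.2,0,0,0,-1,0,0,0.1,0,0,0,-1,0,0,0.1,0,0,0,-1,0,0,0,0,0,0]
}}

```text
time: 21.73
ee_pos: [0.5022, 0.2886, 0.0532]
tcp_rot: [-0.0, -0.036, 0.999, -0.0]
ft_force: [0.4, 0.3, -1.2]
opening: 0.0678
```

Call:
{"op": "servo_tool", "data": {
  "targets": [-1,0,0,0.1,0,0,0,-1,0,0,0.1,0,0,0,-1,0,0,0,0,0,0]
}}

```text
time: 21.98
ee_pos: [0.5036, 0.2888, 0.053]
tcp_rot: [0.001, -0.036, 0.999, 0.0]
ft_force: [-1.5, -1.5, 8.7]
opening: 0.0677
```

Call:
{"op": "servo_tool", "data": {
  "targets": [1,0,0,0,0,0,0,1,0,0,0,0,0,0,1,0,0,0,0,0,0,1,0,0,0,0,0,0,1,0,0,0,0,0,0,1,0,0,-2,0,0,0,1,0,0,-3,0,0,0,1,0,0,-3,0,0,0,1,0,0,-2,0,0,0,1,0,0,0,0,0,0.06,1,0,0,0,0,0,0.06]
}}

```text
time: 22.9
ee_pos: [0.5034, 0.2891, 0.1534]
tcp_rot: [0.002, 0.025, 1.0, 0.001]
ft_force: [-0.2, 0.1, 0.4]
opening: 0.0882
```

Call:
{"op": "servo_tool", "data": {
  "targets": [1,-0.5,-3.2,0,0,0,0,1,-0.5,-3.2,0,0,0,0,1,-0.5,-3.2,0,0,0,0,1,-0.5,-3.2,0,0,0,0,1,-0.5,-3.2,0,0,0,0,1,-0.5,-3.2,0,0,0,0,1,-0.5,-3.2,0,0,0,0,1,-0.5,-3.2,0,0,0,0,1,-0.5,-3.2,0,0,0,0,1,-0.5,-3.2,0,0,0,0,1,-0.5,-3.2,0,0,0,0,1,0,0,0,0,0,0]
}}

```text
time: 23.9
ee_pos: [0.5411, -0.0708, 0.1516]
tcp_rot: [0.001, 0.026, 1.0, -0.001]
ft_force: [-0.1, 0.1, 0.9]
opening: 0.0881
```

Run:
```python
from boxes import *
from plan import plan
s=readout.read_state(); im=cap('wrist','wC.png'); print('wrist',labels(im,.03,.45,.7,-.4,-.0,n='wrist',st=s)[0])
t=cap('top','tD.png')
print('placed',labels(t,.074,.4,.6,.18,.4)[0])
print(labels(t,.03,.3,.7,-.45,.1)[0])
plan(.5711,-.2698,.1,-.048)
```

```text
wrist [([0.5914000272750854, -0.07829999923706055], np.float32(-0.216), 0.0487, 0.0712), ([0.5698000192642212, -0.2680000066757202], np.float32(-0.048), 0.0481, 0.0717)]
placed [([0.5029000043869019, 0.2881999909877777], np.float32(0.069), 0.0531, 0.0777)]
[([0.570900022983551, -0.2696000039577484], np.float32(-0.04), 0.0524, 0.0787), ([0.5947999954223633, -0.07970000058412552], np.float32(-0.219), 0.053, 0.0736)]
at [ 0.5403 -0.0666  0.1511] yaw -0.0505 rot [ 0.    -0.    -0.003] then shift cm [ -4.06 -20.15   5.11] F [-0.6  0.8 -0.1] open 0.0879 t 24.0
```

Call:
{"op": "servo_tool", "data": {
  "targets": [1,-0.57,-2.87,0.7,0,0,0,1,-0.57,-2.87,0.7,0,0,0,1,-0.57,-2.87,0.7,0,0,0,1,-0.57,-2.87,0.7,0,0,0,1,-0.57,-2.87,0.7,0,0,0,1,-0.57,-2.87,0.7,0,0,0,1,-0.57,-2.87,0.7,0,0,0,1,0,0,0,0,0,0,1,0,0,0,0,0,0]
}}

```text
time: 24.75
ee_pos: [0.5705, -0.2677, 0.1014]
tcp_rot: [-0.001, 0.024, 1.0, 0.001]
ft_force: [-1.1, 1.2, 0.3]
opening: 0.088
```

```bash
python3 plan.py .5705 -.2692 .0085 -.048
```

```text
at [ 0.5705 -0.2677  0.1014] yaw -0.0485 rot [ 0.001 -0.001 -0.001] then shift cm [-0.01 -0.15  9.29] F [-1.1  1.2  0.3] open 0.088 t 24.75
```

Call:
{"op": "servo_tool", "data": {
  "targets": [1,0,-0.15,2,0,0,0,1,0,0,2,0,0,0,1,0,0,2,0,0,0,1,0,0,1.5,0,0,0,1,0,0,1,0,0,0,1,0,0,0.5,0,0,0,1,0,0,0.3,0,0,0,1,0,0,0,0,0,0]
}}

```text
time: 25.42
ee_pos: [0.5708, -0.2689, 0.0095]
tcp_rot: [0.0, 0.023, 1.0, 0.0]
ft_force: [-0.2, 0.5, -0.6]
opening: 0.0882
```

Call:
{"op": "servo_tool", "data": {
  "targets": [-1,0,0,0,0,0,0,-1,0,0,0,0,0,0,-1,0,0,0,0,0,0,-1,0,0,0,0,0,0,-1,0,0,0,0,0,0,-1,0,0,0,0,0,0,-1,0,0,0,0,0,0,-1,0,0,0,0,0,0]
}}

```text
time: 26.08
ee_pos: [0.5711, -0.2701, 0.0102]
tcp_rot: [0.001, 0.024, 1.0, -0.0]
ft_force: [-1.2, 1.2, 6.3]
opening: 0.068
```

Call:
{"op": "servo_tool", "data": {
  "targets": [-1,0,0,-1,0,0,0,-1,0,0,-2.5,0,0,0,-1,0,0,-3.5,0,0,0,-1,0,0,-3.5,0,0,0,-1,0,0,-3.5,0,0,0,-1,0,0,-2,0,0,0,-1,0,0,0,0,0,-0.06,-1,0,0,0,0,0,-0.06,-1,0,0,0,0,0,0,-1,0,0,0,0,0,0]
}}

```text
time: 26.92
ee_pos: [0.5702, -0.2695, 0.1692]
tcp_rot: [-0.0, -0.035, 0.999, 0.0]
ft_force: [-0.1, 0.6, -2.0]
opening: 0.0675
```

```bash
python3 plan.py .5035 .2886 .17 .072
```

```text
at [ 0.5702 -0.2695  0.1692] yaw 0.0704 rot [ 0.    -0.001 -0.002] then shift cm [ 2.63 56.14 -0.08] F [-0.1  0.6 -2. ] open 0.0675 t 26.92
```

Call:
{"op": "servo_tool", "data": {
  "targets": [-1,0.15,3.12,0,0,0,0,-1,0.15,3.12,0,0,0,0,-1,0.15,3.12,0,0,0,0,-1,0.15,3.12,0,0,0,0,-1,0.15,3.12,0,0,0,0,-1,0.15,3.12,0,0,0,0,-1,0.15,3.12,0,0,0,0,-1,0.15,3.12,0,0,0,0,-1,0.15,3.12,0,0,0,0,-1,0.15,3.12,0,0,0,0,-1,0.15,3.12,0,0,0,0,-1,0.15,3.12,0,0,0,0]
}}

```text
time: 27.92
ee_pos: [0.5247, 0.1039, 0.1689]
tcp_rot: [-0.001, -0.035, 0.999, 0.0]
ft_force: [0.3, -0.0, -0.9]
opening: 0.0677
```

Call:
{"op": "servo_tool", "data": {
  "targets": [-1,0.15,3.12,0,0,0,0,-1,0.15,3.12,0,0,0,0,-1,0.15,3.12,0,0,0,0,-1,0.15,3.12,0,0,0,0,-1,0.15,3.12,0,0,0,0,-1,0.15,3.12,0,0,0,0,-1,0,0,2,0,0,0,-1,0,0,2,0,0,0,-1,0,0,2,0,0,0,-1,0,0,1,0,0,0,-1,0,0,0,0,0,0,-1,0,0,0,0,0,0]
}}

```text
time: 28.92
ee_pos: [0.5028, 0.2882, 0.099]
tcp_rot: [-0.001, -0.036, 0.999, -0.0]
ft_force: [0.3, -0.1, -1.5]
opening: 0.0677
```

```bash
python3 plan.py .503 .2886 .0838 .07
```

```text
at [0.5028 0.2882 0.099 ] yaw 0.0712 rot [-0.    -0.001  0.001] then shift cm [-0.02  0.03  1.52] F [ 0.3 -0.1 -1.5] open 0.0677 t 28.92
```

Call:
{"op": "servo_tool", "data": {
  "targets": [-1,0,0,0.6,0,0,0,-1,0,0,0.4,0,0,0,-1,0,0,0.3,0,0,0,-1,0,0,0.1,0,0,0,-1,0,0,0.1,0,0,0,-1,0,0,0,0,0,0]
}}

```text
time: 29.42
ee_pos: [0.5032, 0.2885, 0.0844]
tcp_rot: [0.0, -0.036, 0.999, 0.0]
ft_force: [0.3, 0.7, -0.4]
opening: 0.0675
```

Call:
{"op": "servo_tool", "data": {
  "targets": [-1,0,0,0.1,0,0,0,-1,0,0,0.1,0,0,0,-1,0,0,0,0,0,0]
}}

```text
time: 29.67
ee_pos: [0.5044, 0.2886, 0.0841]
tcp_rot: [0.001, -0.036, 0.999, 0.0]
ft_force: [-2.6, -1.1, 8.0]
opening: 0.0672
```

Call:
{"op": "servo_tool", "data": {
  "targets": [1,0,0,0,0,0,0,1,0,0,0,0,0,0,1,0,0,0,0,0,0,1,0,0,0,0,0,0,1,0,0,0,0,0,0,1,0,0,-2,0,0,0,1,0,0,-3,0,0,0,1,0,0,-3,0,0,0,1,0,0,-2,0,0,0,1,0,0,0,0,0,0.1,1,0,0,0,0,0,0.1,1,0,0,0,0,0,0.09]
}}

```text
time: 30.67
ee_pos: [0.5033, 0.2886, 0.183]
tcp_rot: [0.001, 0.111, 0.994, 0.0]
ft_force: [-0.8, -0.1, -0.7]
opening: 0.088
```

Call:
{"op": "servo_tool", "data": {
  "targets": [1,-1.38,-2.83,0,0,0,0,1,-1.38,-2.83,0,0,0,0,1,-1.38,-2.83,0,0,0,0,1,-1.38,-2.83,0,0,0,0,1,-1.38,-2.83,0,0,0,0,1,-1.38,-2.83,0,0,0,0,1,-1.38,-2.83,0,0,0,0,1,-1.38,-2.83,0,0,0,0,1,0,0,0,0,0,0,1,0,0,0,0,0,0]
}}

```text
time: 31.5
ee_pos: [0.5622, 0.0421, 0.1822]
tcp_rot: [-0.0, 0.11, 0.994, 0.0]
ft_force: [-0.6, 0.6, 0.3]
opening: 0.0881
```

Run:
```python
from boxes import *
from plan import plan
s=readout.read_state(); im=cap('wrist','wD.png'); print('wrist',labels(im,.03,.45,.7,-.3,.1,n='wrist',st=s)[0])
t=cap('top','tE.png')
print('placed',labels(t,.104,.4,.6,.18,.4)[0])
print(labels(t,.03,.3,.7,-.45,.1)[0])
plan(.592,-.079,.1,-.218)
```

```text
wrist [([0.5910000205039978, -0.07760000228881836], np.float32(-0.215), 0.0484, 0.0721)]
placed [([0.5034000277519226, 0.2881999909877777], np.float32(0.073), 0.0525, 0.0775)]
[([0.5922999978065491, -0.07909999787807465], np.float32(-0.225), 0.0527, 0.0776)]
at [0.5617 0.0441 0.1821] yaw -0.2179 rot [ 0.    -0.001  0.   ] then shift cm [ -5.62 -11.36   8.21] F [-0.4  0.3 -0.9] open 0.0881 t 31.6
```

Call:
{"op": "servo_tool", "data": {
  "targets": [1,-1.4,-2.83,2,0,0,0,1,-1.4,-2.83,2,0,0,0,1,-1.4,-2.83,2,0,0,0,1,-1.4,-2.83,2,0,0,0,1,0,0,0,0,0,0,1,0,0,0,0,0,0]
}}

```text
time: 32.1
ee_pos: [0.5912, -0.0786, 0.1007]
tcp_rot: [-0.002, 0.109, 0.994, 0.001]
ft_force: [-0.6, 0.7, 0.4]
opening: 0.0881
```

```bash
python3 plan.py .5917 -.0787 .0085 -.22
```

```text
at [ 0.5912 -0.0786  0.1007] yaw -0.2187 rot [ 0.001 -0.003  0.001] then shift cm [-0.05 -0.    9.22] F [-0.6  0.7  0.4] open 0.0881 t 32.1
```

Call:
{"op": "servo_tool", "data": {
  "targets": [1,0,0,2,0,0,0,1,0,0,2,0,0,0,1,0,0,2,0,0,0,1,0,0,1.5,0,0,0,1,0,0,1,0,0,0,1,0,0,0.5,0,0,0,1,0,0,0.3,0,0,0,1,0,0,0,0,0,0]
}}

```text
time: 32.77
ee_pos: [0.5925, -0.0783, 0.0097]
tcp_rot: [0.0, 0.108, 0.994, -0.0]
ft_force: [-0.4, 0.6, 0.2]
opening: 0.0882
```

Call:
{"op": "servo_tool", "data": {
  "targets": [-1,0,0,0,0,0,0,-1,0,0,0,0,0,0,-1,0,0,0,0,0,0,-1,0,0,0,0,0,0,-1,0,0,0,0,0,0,-1,0,0,0,0,0,0,-1,0,0,0,0,0,0,-1,0,0,0,0,0,0]
}}

```text
time: 33.43
ee_pos: [0.5928, -0.0793, 0.0102]
tcp_rot: [0.001, 0.109, 0.994, -0.0]
ft_force: [-1.6, 1.7, 6.6]
opening: 0.0677
```

Call:
{"op": "servo_tool", "data": {
  "targets": [-1,0,0,-1,0,0,0,-1,0,0,-2.5,0,0,0,-1,0,0,-3.5,0,0,0,-1,0,0,-3.5,0,0,0,-1,0,0,-3.5,0,0,0,-1,0,0,-3.5,0,0,0,-1,0,0,-1.5,0,0,-0.1,-1,0,0,0,0,0,-0.1,-1,0,0,0,0,0,-0.09,-1,0,0,0,0,0,0,-1,0,0,0,0,0,0]
}}

```text
time: 34.35
ee_pos: [0.5917, -0.079, 0.1992]
tcp_rot: [-0.0, -0.035, 0.999, 0.0]
ft_force: [0.1, 0.2, -2.2]
opening: 0.0683
```

```bash
python3 plan.py .503 .2886 .2 .072
```

```text
at [ 0.5917 -0.079   0.1992] yaw 0.0694 rot [ 0.    -0.001 -0.003] then shift cm [ 6.21 37.3  -0.08] F [ 0.1  0.2 -2.2] open 0.0683 t 34.35
```

Call:
{"op": "servo_tool", "data": {
  "targets": [-1,2,2,0,0,0,0,-1,2,2.3,0,0,0,0,-1,2.2,3,0,0,0,0,-1,0,3,0,0,0,0,-1,0,3,0,0,0,0,-1,0,3,0,0,0,0,-1,0,3,0,0,0,0,-1,0,3,0,0,0,0,-1,0,3,0,0,0,0,-1,0,3,0,0,0,0,-1,0,3,0,0,0,0,-1,0,3,0,0,0,0]
}}

```text
time: 35.35
ee_pos: [0.5049, 0.26, 0.1989]
tcp_rot: [-0.001, -0.035, 0.999, -0.0]
ft_force: [-0.7, 0.8, -1.3]
opening: 0.0678
```

Call:
{"op": "servo_tool", "data": {
  "targets": [-1,0,3,0,0,0,0,-1,0,0,2,0,0,0,-1,0,0,2,0,0,0,-1,0,0,2,0,0,0,-1,0,0,1,0,0,0,-1,0,0,0,0,0,0,-1,0,0,0,0,0,0]
}}

```text
time: 35.93
ee_pos: [0.5032, 0.2883, 0.129]
tcp_rot: [-0.001, -0.035, 0.999, -0.0]
ft_force: [0.1, 0.5, -0.9]
opening: 0.0673
```

```bash
python3 plan.py .503 .2886 .1138 .072
```

```text
at [0.5032 0.2883 0.129 ] yaw 0.0708 rot [-0.    -0.001 -0.001] then shift cm [0.01 0.03 1.52] F [ 0.1  0.5 -0.9] open 0.0673 t 35.93
```

Call:
{"op": "servo_tool", "data": {
  "targets": [-1,0,0,0.6,0,0,0,-1,0,0,0.4,0,0,0,-1,0,0,0.3,0,0,0,-1,0,0,0.1,0,0,0,-1,0,0,0.1,0,0,0,-1,0,0,0,0,0,0]
}}

```text
time: 36.43
ee_pos: [0.5035, 0.2885, 0.1143]
tcp_rot: [-0.0, -0.036, 0.999, 0.0]
ft_force: [-0.1, 0.3, -1.4]
opening: 0.0679
```

Call:
{"op": "servo_tool", "data": {
  "targets": [-1,0,0,0.1,0,0,0,-1,0,0,0.1,0,0,0,-1,0,0,0,0,0,0]
}}

```text
time: 36.68
ee_pos: [0.5046, 0.2887, 0.1141]
tcp_rot: [0.001, -0.036, 0.999, 0.0]
ft_force: [-2.3, -1.6, 6.8]
opening: 0.0677
```

Call:
{"op": "servo_tool", "data": {
  "targets": [1,0,0,0,0,0,0,1,0,0,0,0,0,0,1,0,0,0,0,0,0,1,0,0,0,0,0,0,1,0,0,0,0,0,0,1,0,0,-2,0,0,0,1,0,0,-3,0,0,0,1,0,0,-3,0,0,0,-1,3.4,0,0,0,0,0,-1,3.4,0,0,0,0,0,-1,3.4,0,0,0,0,0,-1,3.4,0,0,0,0,0]
}}

```text
time: 37.68
ee_pos: [0.3664, 0.2784, 0.1922]
tcp_rot: [-0.0, -0.036, 0.999, 0.0]
ft_force: [-1.0, 0.6, 0.5]
opening: 0.0634
```

Call:
{"op": "servo_tool", "data": {
  "targets": [-1,3.4,0,0,0,0,0,-1,0,0,0,0,0,0,-1,0,0,0,0,0,0,-1,0,0,0,0,0,0]
}}

```text
time: 38.02
ee_pos: [0.3348, 0.2766, 0.1929]
tcp_rot: [0.001, -0.036, 0.999, 0.0]
ft_force: [0.6, -0.1, -0.2]
opening: 0.0367
```

Run:
```python
from boxes import *
from plan import plan
s=readout.read_state(); im=cap('wrist','wE.png'); print('wrist',labels(im,.134,.4,.6,.18,.4,n='wrist',st=s)[0])
t=cap('top','tF.png'); sd=cap('side','sF.png')
print('placed',labels(t,.134,.4,.6,.18,.4)[0])
print('side',labels(sd,.134,.4,.6,.18,.4,n='side')[0])
print(labels(t,.03,.3,.7,-.45,.1)[0])
plan(.34,.2755,.04,.08)
f=lambda i,h,w:cv2.resize(i[:,:,::-1],(w,h),interpolation=cv2.INTER_CUBIC)
cv2.imwrite('pics/c9.png',np.hstack([f(im,400,400),f(sd[140:260,100:220],400,400)]))
```

```text
wrist []
placed [([0.503000020980835, 0.288100004196167], np.float32(0.073), 0.0506, 0.0752)]
side []
[]
at [0.3352 0.2763 0.1925] yaw 0.0715 rot [ 0.     0.    -0.009] then shift cm [-0.48 -0.12 15.25] F [-0.   0.3  0.3] open 0.025 t 38.17
```

View pics/c9.png

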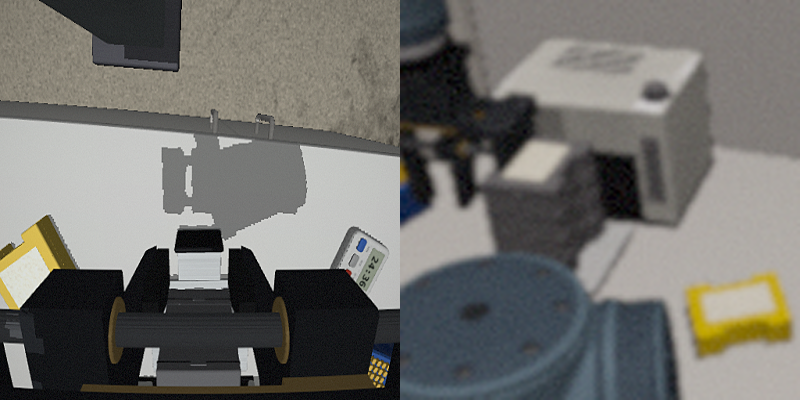

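Call:
{"op": "servo_tool", "data": {
  "targets": [-1,0,-0.1,3,0,0,-0.009,-1,0,0,3,0,0,0,-1,0,0,3,0,0,0,-1,0,0,3,0,0,0,-1,0,0,3,0,0,0,-1,0,0,1.7,0,0,0,-1,0,0,0,0,0,0,-1,-1,0,0,0,0,0,-1,-1,0,0,0,0,0,-1,-0.8,0,0,0,0,0,-1,0,0,0,0,0,0]
}}

```text
time: 39.08
ee_pos: [0.3661, 0.2785, 0.0273]
tcp_rot: [0.003, -0.04, 0.999, 0.001]
ft_force: [1.3, 0.5, 1.0]
opening: 0.0006
```

```bash
python3 plan.py .375 .2783 .025 .08
```

```text
at [0.3661 0.2785 0.0273] yaw 0.0803 rot [0.002 0.005 0.   ] then shift cm [-0.89 -0.09  0.23] F [1.3 0.5 1. ] open 0.0006 t 39.08
```

Approach slowly to contact.

Call:
{"op": "servo_tool", "data": {
  "targets": [-1,-0.3,0,0,0,0,0,-1,-0.3,0,0,0,0,0,-1,-0.3,0,0,0,0,0,-1,0,0,0,0,0,0]
}}

```text
time: 39.42
ee_pos: [0.3715, 0.2784, 0.0257]
tcp_rot: [0.0, -0.041, 0.999, 0.0]
ft_force: [-0.2, 0.4, 0.1]
opening: 0.0002
```

Call:
{"op": "servo_tool", "data": {
  "targets": [-1,-0.3,0,0,0,0,0,-1,-0.3,0,0,0,0,0,-1,0,0,0,0,0,0]
}}

```text
time: 39.67
ee_pos: [0.3768, 0.2787, 0.0252]
tcp_rot: [-0.0, -0.041, 0.999, -0.0]
ft_force: [-1.5, -0.1, 1.1]
opening: 0.0001
```

Call:
{"op": "servo_tool", "data": {
  "targets": [-1,-0.3,0,0,0,0,0,-1,-0.5,0,0,0,0,0,-1,-0.8,0,0,0,0,0,-1,-1,0,0,0,0,0,-1,-1,0,0,0,0,0,-1,-1,0,0,0,0,0,-1,-1,0,0,0,0,0,-1,-1,0,0,0,0,0,-1,-1,0,0,0,0,0,-1,-1,0,0,0,0,0,-1,-0.7,0,0,0,0,0,-1,-0.4,0,0,0,0,0]
}}

```text
time: 40.67
ee_pos: [0.4746, 0.2867, 0.025]
tcp_rot: [-0.0, -0.04, 0.999, 0.0]
ft_force: [-5.3, 2.5, 0.1]
opening: 0.0004
```

Call:
{"op": "servo_tool", "data": {
  "targets": [-1,-0.5,0,0,0,0,0,-1,-0.7,0,0,0,0,0,-1,-0.7,0,0,0,0,0,-1,-0.7,0,0,0,0,0,-1,-0.7,0,0,0,0,0,-1,-0.7,0,0,0,0,0,-1,-0.5,0,0,0,0,0,-1,-0.3,0,0,0,0,0,-1,0,0,0,0,0,0]
}}

```text
time: 41.42
ee_pos: [0.5187, 0.2905, 0.0249]
tcp_rot: [-0.004, -0.041, 0.999, -0.0]
ft_force: [-17.0, 0.2, 11.5]
opening: 0.0002
```

Run:
```python
from h import *
s=readout.read_state(); print(s['ee_pos'],s['ft_force'],s['torque'])
im=cap('wrist','wG.png'); sd=cap('side','sG.png'); t=cap('top','tG.png')
f=lambda i,h,w:cv2.resize(i[:,:,::-1],(w,h),interpolation=cv2.INTER_CUBIC)
cv2.imwrite('pics/c10.png',np.hstack([f(im[120:300,150:350],400,400),f(t[100:220,80:200],400,400)]))
```

```text
[0.51866378 0.29047318 0.0249362 ] [-16.95055478   0.20509135  11.54827592] [0.09588694 2.1334925  0.07684938]
```

View pics/c10.png

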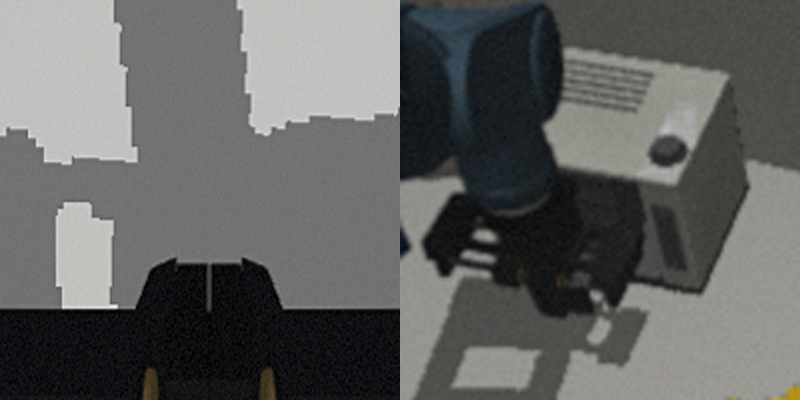

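Call:
{"op": "servo_tool", "data": {
  "targets": [-1,0.3,0,0,0,0,0,-1,0,0,0,0,0,0,-1,0,0,0,0,0,0]
}}

```text
time: 41.82
ee_pos: [0.517, 0.2903, 0.025]
tcp_rot: [-0.002, -0.041, 0.999, -0.0]
ft_force: [-8.8, 1.1, 3.4]
opening: 0.0005
```

Call:
{"op": "servo_tool", "data": {
  "targets": [-1,0.3,0,0,0,0,0,-1,0,0,0,0,0,0,-1,0,0,0,0,0,0]
}}

```text
time: 42.07
ee_pos: [0.5146, 0.2901, 0.025]
tcp_rot: [-0.001, -0.041, 0.999, -0.0]
ft_force: [-8.2, 1.9, 1.0]
opening: 0.0003
```

Run:
```python
from h import *
s=readout.read_state(); print(s['ee_pos'],s['ft_force'],s['torque'])
sd=cap('side','sH.png'); t=cap('top','tH.png')
# project plate & dock references: front lower corners, plate face pts for joint q
th=.081; O=np.array([.6579,.3013,0]); D=lambda x,y,z:O+[x*np.cos(th)-y*np.sin(th),x*np.sin(th)+y*np.cos(th),z]
out=np.ascontiguousarray(t[:,:,::-1]);out2=np.ascontiguousarray(sd[:,:,::-1])
for n,im in(('top',out),('side',out2)):
    for P,c in((D(-.12,.03,.058),(0,0,255)),(D(-.12,-.03,.058),(0,0,255)),(D(-.132,-.03,.058),(0,255,0)),(D(-.132,.03,.058),(0,255,0)),(D(-.075,-.078,0.15),(255,0,255)),(D(-.075,.088,.16),(255,0,255))):
        u=proj(n,P)[0]; cv2.circle(im,tuple(np.round(u).astype(int)),1,c,-1)
f=lambda i:cv2.resize(i,(400,400),interpolation=cv2.INTER_NEAREST)
cv2.imwrite('pics/c11.png',np.hstack([f(out[110:210,100:200]),f(out2[150:250,110:210])]))
```

```text
[0.51463106 0.29006033 0.02499164] [-8.18002241  1.93094598  1.03868779] [0.26651011 0.96508954 0.04412704]
```

View pics/c11.png

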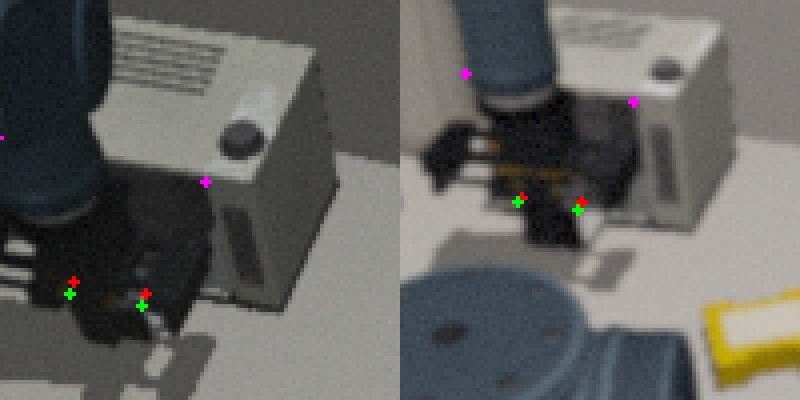

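Call:
{"op": "servo_tool", "data": {
  "targets": [-1,0.3,0,0,0,0,0,-1,0.3,0,0,0,0,0,-1,0,0,0,0,0,0]
}}

```text
time: 42.42
ee_pos: [0.5086, 0.2895, 0.025]
tcp_rot: [-0.001, -0.041, 0.999, -0.0]
ft_force: [-5.1, 2.0, -1.3]
opening: 0.0005
```

Call:
{"op": "servo_tool", "data": {
  "targets": [-1,-0.3,0,0,0,0,0,-1,-0.3,0,0,0,0,0,-1,-0.2,0,0,0,0,0,-1,0,0,0,0,0,0,-1,0,0,0,0,0,0]
}}

```text
time: 42.83
ee_pos: [0.5152, 0.2901, 0.025]
tcp_rot: [-0.002, -0.041, 0.999, -0.0]
ft_force: [-11.4, 0.2, 5.9]
opening: 0.0005
```

Call:
{"op": "servo_tool", "data": {
  "targets": [-1,-0.2,0,0,0,0,0,-1,0,0,0,0,0,0,-1,0,0,0,0,0,0]
}}

```text
time: 43.08
ee_pos: [0.5165, 0.2902, 0.0249]
tcp_rot: [-0.003, -0.041, 0.999, -0.0]
ft_force: [-14.4, 0.2, 7.8]
opening: 0.0007
```

Call:
{"op": "servo_tool", "data": {
  "targets": [-1,-0.2,0,0,0,0,0,-1,0,0,0,0,0,0,-1,0,0,0,0,0,0]
}}

```text
time: 43.33
ee_pos: [0.5179, 0.2903, 0.0249]
tcp_rot: [-0.004, -0.041, 0.999, -0.001]
ft_force: [-16.1, -0.5, 9.7]
opening: 0.0007
```

Call:
{"op": "servo_tool", "data": {
  "targets": [-1,0,0,-0.2,0,0,0,-1,-0.2,0,-0.1,0,0,0,-1,0,0,0,0,0,0,-1,0,0,0,0,0,0]
}}

```text
time: 43.67
ee_pos: [0.5175, 0.2901, 0.0253]
tcp_rot: [-0.006, -0.041, 0.999, -0.001]
ft_force: [-16.0, 2.4, -2.3]
opening: 0.0002
```

Call:
{"op": "servo_tool", "data": {
  "targets": [-1,-0.2,0,0,0,0,0,-1,0,0,0,0,0,0,-1,0,0,0,0,0,0]
}}

```text
time: 43.92
ee_pos: [0.5188, 0.2903, 0.0253]
tcp_rot: [-0.007, -0.041, 0.999, -0.001]
ft_force: [-19.2, 1.7, 0.5]
opening: 0.0001
```

Call:
{"op": "servo_tool", "data": {
  "targets": [-1,-0.2,0,0,0,0,0,-1,0,0,0,0,0,0,-1,0,0,0,0,0,0]
}}

```text
time: 44.17
ee_pos: [0.5202, 0.2904, 0.0253]
tcp_rot: [-0.007, -0.041, 0.999, -0.001]
ft_force: [-21.3, 0.7, 2.4]
opening: 0.0002
```

Call:
{"op": "servo_tool", "data": {
  "targets": [-1,0.3,0,0,0,0,0,-1,0.5,0,0,0,0,0,-1,0.7,0,0,0,0,0,-1,0.7,0,0,0,0,0,-1,0.7,0,0,0,0,0,-1,0.7,0,0,0,0,0,-1,0.5,0,0,0,0,0,-1,0,0,0,0,0,0]
}}

```text
time: 44.83
ee_pos: [0.4852, 0.2874, 0.0285]
tcp_rot: [-0.0, -0.041, 0.999, -0.0]
ft_force: [-3.3, -2.1, -2.2]
opening: 0.0003
```

Run:
```python
from h import *
s=readout.read_state(); print(s['ee_pos'],s['ft_force'],s['torque'])
w=cap('wrist','wI.png'); t=cap('top','tI.png'); sd=cap('side','sI.png')
f=lambda i:cv2.resize(i[:,:,::-1],(400,400),interpolation=cv2.INTER_CUBIC)
cv2.imwrite('pics/c12.png',np.hstack([f(w[64:],),f(sd[140:240,110:210])]))
```

```text
[0.48522173 0.2874018  0.02848539] [-3.31780715 -2.11666328 -2.19569292] [-0.25797303  0.65666613  0.03242506]
```

View pics/c12.png

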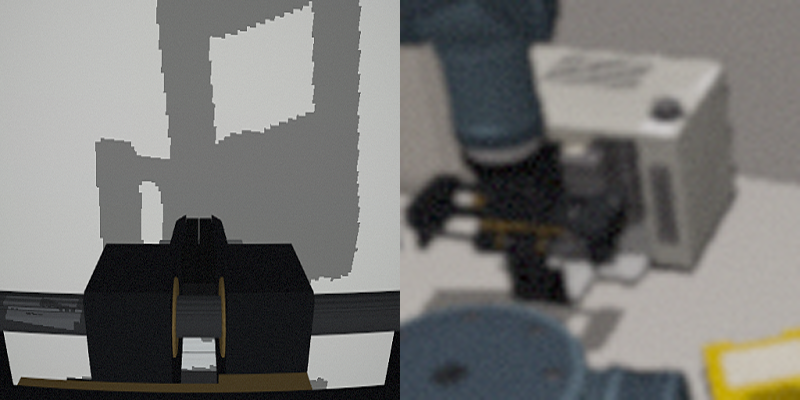

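Call:
{"op": "servo_tool", "data": {
  "targets": [-1,0,0,0,0,-0.1,0,-1,0,0,0,0,-0.1,0,-1,0,0,0,0,-0.1,0,-1,0,0,0,0,-0.1,0,-1,0,0,0,0,0,0,-1,0,0,0,0,0,0]
}}

```text
time: 45.48
ee_pos: [0.4845, 0.2877, 0.0277]
tcp_rot: [0.197, -0.04, 0.979, 0.008]
ft_force: [-4.3, -0.1, -3.4]
opening: 0.0003
```

Run:
```python
from h import *
s=readout.read_state(); T=toolT(s); print(T.round(3),s['ft_force'],s['torque'].round(2))
d=np.array([np.cos(.081),np.sin(.081),0]);print('fwd in tool',(T[:3,:3].T@d).round(3),'up',(T[:3,:3].T@[0,0,1]).round(3))
```

```text
[[-0.919 -0.082  0.386  0.484]
 [-0.076  0.997  0.031  0.288]
 [-0.387 -0.    -0.922  0.028]
 [ 0.     0.     0.     1.   ]] [-4.30968879 -0.05937054 -3.44037321] [-0.03  1.1   0.04]
fwd in tool [-0.922 -0.001  0.387] up [-0.387 -0.    -0.922]
```

Call:
{"op": "servo_tool", "data": {
  "targets": [-1,-0.46,0,0.19,0,0,0,-1,-0.65,0,0.27,0,0,0,-1,-0.65,0,0.27,0,0,0,-1,-0.65,0,0.27,0,0,0,-1,-0.65,0,0.27,0,0,0,-1,-0.3,0,0.12,0,0,0,-1,0,0,0,0,0,0]
}}

```text
time: 46.07
ee_pos: [0.5206, 0.2906, 0.0272]
tcp_rot: [0.196, -0.04, 0.98, 0.008]
ft_force: [-15.1, 1.3, 4.3]
opening: 0.0005
```

Call:
{"op": "servo_tool", "data": {
  "targets": [-1,-0.28,0,0.12,0,0,0,-1,-0.28,0,0.12,0,0,0,-1,0,0,0,0,0,0]
}}

```text
time: 46.32
ee_pos: [0.5266, 0.2912, 0.0276]
tcp_rot: [0.196, -0.04, 0.98, 0.008]
ft_force: [-5.3, -0.2, -2.8]
opening: 0.0006
```

Call:
{"op": "servo_tool", "data": {
  "targets": [-1,-0.18,0,0.08,0,0,0,-1,-0.18,0,0.08,0,0,0,-1,0,0,0,0,0,0]
}}

```text
time: 46.57
ee_pos: [0.5324, 0.2915, 0.028]
tcp_rot: [0.197, -0.04, 0.979, 0.008]
ft_force: [-5.0, 0.7, -3.2]
opening: 0.0003
```

Call:
{"op": "servo_tool", "data": {
  "targets": [-1,-0.18,0,0.08,0,0,0,-1,0,0,0,0,0,0,-1,0,0,0,0,0,0]
}}

```text
time: 46.82
ee_pos: [0.5343, 0.2916, 0.028]
tcp_rot: [0.197, -0.04, 0.979, 0.008]
ft_force: [-6.2, 1.2, -2.8]
opening: 0.0008
```

Call:
{"op": "servo_tool", "data": {
  "targets": [-1,-0.18,0,0.08,0,0,0,-1,0,0,0,0,0,0,-1,0,0,0,0,0,0]
}}

```text
time: 47.07
ee_pos: [0.5361, 0.2918, 0.0279]
tcp_rot: [0.197, -0.04, 0.98, 0.008]
ft_force: [-5.2, 0.6, -2.4]
opening: 0.0004
```

Call:
{"op": "servo_tool", "data": {
  "targets": [-1,-0.18,0,0.08,0,0,0,-1,0,0,0,0,0,0,-1,0,0,0,0,0,0]
}}

```text
time: 47.32
ee_pos: [0.5366, 0.2918, 0.0275]
tcp_rot: [0.196, -0.04, 0.98, 0.008]
ft_force: [-13.8, 0.3, 4.7]
opening: 0.0002
```

Call:
{"op": "servo_tool", "data": {
  "targets": [-1,-0.18,0,0.08,0,0,0,-1,0,0,0,0,0,0,-1,0,0,0,0,0,0]
}}

```text
time: 47.57
ee_pos: [0.5369, 0.2919, 0.0272]
tcp_rot: [0.195, -0.04, 0.98, 0.007]
ft_force: [-24.0, -1.5, 13.5]
opening: 0.0002
```

Call:
{"op": "servo_tool", "data": {
  "targets": [-1,0.28,0,-0.12,0,0,0,-1,0.28,0,-0.12,0,0,0,-1,0.28,0,-0.12,0,0,0,-1,0.28,0,-0.12,0,0,0,-1,0.28,0,-0.12,0,0,0,-1,0,0,0,0,0,0,-1,0,0,0,0,0,0]
}}

```text
time: 48.15
ee_pos: [0.527, 0.2913, 0.0298]
tcp_rot: [0.2, -0.04, 0.979, 0.009]
ft_force: [0.2, 0.3, -0.6]
opening: 0.0006
```

Force is zero: latched. Retreat clear and check.

Call:
{"op": "servo_tool", "data": {
  "targets": [-1,1.8,0,-0.8,0,0,0,-1,2.8,0,-1.2,0,0,0,-1,2.8,0,-1.2,0,0,0,-1,2.8,0,-1.2,0,0,0,-1,2.8,0,-1.2,0,0,0,-1,-1,-2,-3,0,0.1,0,-1,-1,-3,-3,0,0.1,0,-1,0,-3,-3,0,0.1,0,-1,0,-3,-2,0,0.1,0,-1,0,-3,0,0,0,0,-1,0,-3,0,0,0,0,-1,0,-3,0,0,0,0]
}}

```text
time: 49.15
ee_pos: [0.3899, 0.0872, 0.1277]
tcp_rot: [0.027, -0.037, 0.999, -0.005]
ft_force: [1.2, 0.0, -0.3]
opening: 0.0004
```

Run:
```python
from h import *
s=readout.read_state(); print(s['ee_pos'],s['ft_force'],s['time'])
t=cap('top','tZ.png'); sd=cap('side','sZ.png')
f=lambda i:cv2.resize(i[:,:,::-1],(400,400),interpolation=cv2.INTER_CUBIC)
cv2.imwrite('pics/c13.png',np.hstack([f(t[100:210,90:200]),f(sd[140:240,110:210])]))
```

```text
[0.38993266 0.08724991 0.1277059 ] [ 1.23585518  0.00587467 -0.34349208] 49.15
```

View pics/c13.png

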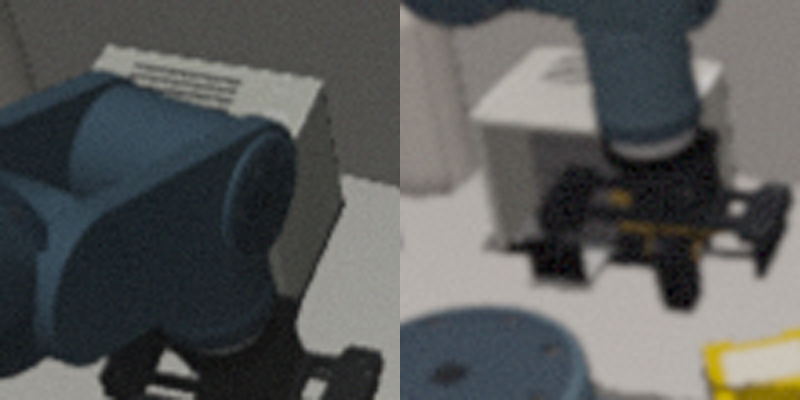

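Call:
{"op": "servo_tool", "data": {
  "targets": [-1,0,-3,-1,0,0,0,-1,0,-3,-1,0,0,0,-1,0,-3,-1,0,0,0,-1,0,-3,-1,0,0,0,-1,0,-3,0,0,0,0,-1,0,-3,0,0,0,0,-1,0,-3,0,0,0,0,-1,0,-3,0,0,0,0,-1,0,-3,0,0,0,0,-1,0,-3,0,0,0,0,-1,0,0,0,0,0,0]
}}

```text
time: 50.17
ee_pos: [0.4095, -0.2146, 0.1707]
tcp_rot: [0.026, -0.035, 0.999, -0.007]
ft_force: [1.0, 0.1, 1.4]
opening: 0.0003
```

Run:
```python
from h import *
t=cap('top','tY.png'); sd=cap('side','sY.png')
th=.081; O=np.array([.6579,.3013,0]); D=lambda x,y,z:O+np.array([x*np.cos(th)-y*np.sin(th),x*np.sin(th)+y*np.cos(th),z])
ims=[]
for n,im,c in(('top',t,(100,210,90,200)),('side',sd,(140,240,110,210))):
    crop=cv2.resize(np.ascontiguousarray(im[c[0]:c[1],c[2]:c[3],::-1]),(400,400),interpolation=cv2.INTER_CUBIC); k=400/(c[1]-c[0])
    for P in (D(-.12,.03,.058),D(-.12,-.03,.058),D(-.05,.043,.134),D(-.05,-.043,.134),D(-.05,.043,.014),D(-.05,-.043,.014)):
        u=(proj(n,P)[0]-[c[2],c[0]]+.5)*k; cv2.circle(crop,tuple(u.astype(int)),2,(0,0,255),-1)
    ims.append(crop)
cv2.imwrite('pics/c14.png',np.hstack(ims)); print(readout.read_state()['ft_force'])
```

```text
[0.7911718  0.88261164 0.10287692]
```

View pics/c14.png

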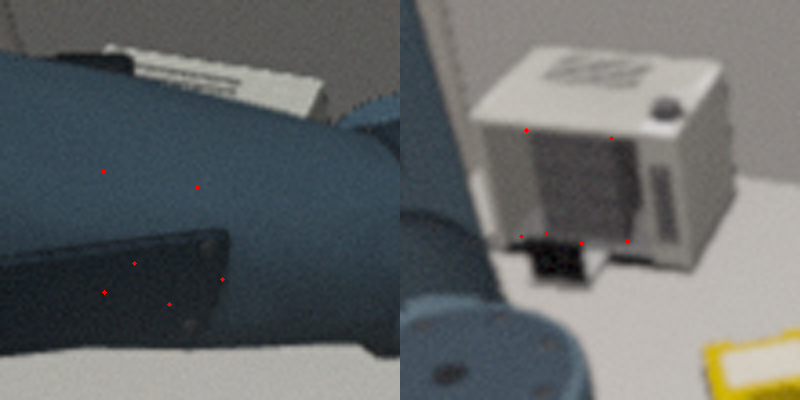

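Run:
```python
from h import *
sd=cv2.imread('pics/sY.png'); c=(165,215,125,180); k=12
crop=cv2.resize(sd[c[0]:c[1],c[2]:c[3]],None,fx=k,fy=k,interpolation=cv2.INTER_CUBIC); crop=cv2.convertScaleAbs(crop,alpha=1.8)
th=.081; O=np.array([.6579,.3013,0]); D=lambda x,y,z:O+np.array([x*np.cos(th)-y*np.sin(th),x*np.sin(th)+y*np.cos(th),z])
def poly(Ps,col):
    u=((proj('side',np.array(Ps))-[c[2],c[0]]+.5)*k).astype(np.int32); cv2.polylines(crop,[u.reshape(-1,1,2)],True,col,1)
poly([D(-.05,.043,.134),D(-.05,-.043,.134),D(-.05,-.043,.014),D(-.05,.043,.014)],(0,0,255))
poly([D(-.075,.078,.15),D(-.075,-.078,.15),D(-.075,-.078,.0),D(-.075,.078,.0)],(0,255,0))
poly([D(-.12,.03,.058),D(-.12,-.03,.058),D(-.12,-.03,.01),D(-.12,.03,.01)],(255,255,0))
cv2.imwrite('pics/c15.png',crop)
```

```text
(no output)
```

View pics/c15.png

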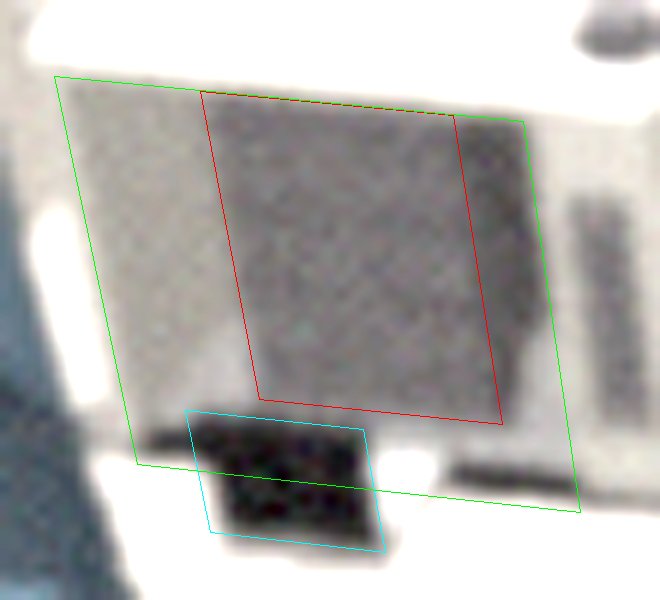

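```bash
python3 -c "
from h import *
print(readout.read_state()['ft_force']); print(ctrl.sign_off())"
```

```text
[0.7911718  0.88261164 0.10287692]
the job is handed in; nothing more can be done
None
```

The carriage is loaded and shut, and the job was handed in at about 50 s of the 210 s allowed. I pressed the button, the carriage sprang out untouched, and I stacked all four grey boxes on the marks. I then pushed the carriage in by its push plate. The yellow look-alike was left alone.

**Last checks that agreed:**
- **Column:** the box labels, measured after each placing, agreed within about 1 mm and 0.01 rad. They were about 1 to 2 mm from the measured middle of the marks. After shutting, the side view showed a straight column matching its expected outline to about 3 mm.
- **Latch:** I pushed to the hard stop (24 N). When I backed off, the force fell to zero and the carriage stayed, with the push plate at its shut position in the side view.
- **Arm at the end:** it stood clear of everything, with only about 1 N of sensor noise.

**What failed or disagreed:**
- **Fingertips:** they touched about 22 mm later than `ctrl.tip_reach` says, on the button and apparently at the bench too. I set heights by contact force instead.
- **First push:** with the tool upright it was blocked about 12 mm before shut, probably by the wrist touching the roof edge, with 21 N in all at the wrist. Leaning the tool back 0.4 rad cleared it.
- **Not seen:** the arm hid the column from the top camera after shutting, so the final check rests on the side view alone. I did not look at the flasks and jar again; I only kept the paths away from them.
- **Pictures:** I viewed 18, against a budget of 14.

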